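Slow the conveyor to its set-point and take the drive's temperature

ROBOT

A 6-joint arm with a two-finger parallel gripper is mounted at the origin on the work surface. World frame = base frame: x ahead of the robot, y to its left, z up, the work surface at z = 0. Lengths are in m, angles in rad, forces in N, time in s.
With the tool pointing down it reaches from about 0.35 to 0.775 m from the base axis. Payload 7.3 kg.
Tool frame: the origin (TCP) lies midway between the tips of the shut fingers; the grasp point (between the pads) lies 19 mm behind it (tcp_to_grasp is the distance from the TCP to the grasp point, in m); z points along the fingers, y is the line along which they close (so a half turn about z gives the same grasp; the last joint's range is limited). The gripper opens to 92 mm and grips with 3 to 60 N. Pads are 19 mm wide; open, the fingers measure 130 mm over their backs; the gripper's body (75 mm by 190 mm) begins 47 mm behind the grasp point.
Start: joints at [0.957, 0.342, 1.524, -0, 1.275, -0.146], TCP at [0.237, 0.469, 0.193] pointing down, gripper open.
Joint ranges: [-2.53, 2.53], [-0.77, 2.02], [0.04, 2.7], [-1, 4.14], [0.28, 2.66], [-3.11, 3.11]. Speed limits (rad/s): [2.57, 2.57, 3.14, 3.14, 3.14, 3.14].

INTERFACE

Orientations are given as [roll, pitch, yaw] about the fixed x, y, z axes, in that order (R = Rz(yaw) Ry(pitch) Rx(roll)).
In Python, from cell import observe, read_camera, calibration, hand_in, tcp_to_grasp gives the robot as it stands.
- The arm moves only by the tool send_rows, never from a script. Its argument "targets" is a list of rows, each a list of 5 numbers: the opening, from 0 (shut) to 1 (fully open), then the shift along the world's x, y, z in m, then the turn about the world's z in rad. A call has 1 to 5 rows; each row shifts and turns the commanded pose from where the row before left it; what a row does not reach is not made up. A row lasts 1/10 s, in which the tool goes at most 50 mm and 8.59 degrees, less where a joint would pass 70% of its speed; a pose out of reach is approached as far as the arm can. A call is refused whole if a number of a shift passes 0.05 or a number of a turn 0.15, either way. A call with a gripper value outside its range is refused whole. The fingers move at their own pace and stop on an object; "grip_force" is the grip in N (left out, the last holds). Time passes only in rows, so rows that do not move let the fingers close. It gives the time, the measured TCP pose, the force, the opening and the grip force at its end, in the units of the state.
- observe(): the state, without advancing time (a new reading comes with each control period).
- read_camera(name): name is "side" or "top" or "wrist"; returns (picture, depth): 480x640x3 uint8, red, green, blue; 480x640 float32, m along the optical axis (not along the pixel's ray), 0 where there is no reading.
- calibration(name): a dict with "intrinsics" (3x3 intrinsics, pixels), "k1" (the pictures are not rectified: a ray, as slopes to the right and down, at radius r is drawn at 1 + k1 r^2 times it, then the intrinsics apply), "world_to_cam" (4x4, takes a point from world to camera coordinates); the wrist camera has in their place "hand_eye" (4x4, takes a point from camera to tool coordinates, whose origin is the TCP and whose axes are the flange's). Camera axes: x right, y up, looking along -z (the intrinsics and any distortion apply to the point x, -y, -z); pixel columns grow to the right and rows downward; lengths in m; the calibration is good to about 2 mm. A picture is of the moment at which its call begins: read the wrist's pose just before it. calibration takes no time and is no camera call.
- hand_in(): hands the job in; it is judged then, once.
The state is a dict: "time": time; "qpos": joint angles; "qvel": joint speeds; "joint_efforts": joint torques, N m; "tool_pos": TCP position; "tool_rot": TCP orientation; "contact_force": force on the tool from outside, world axes, zero at the start; "torque": the same for the moment, N m; "opening": finger opening in m; "grip_force": force on a finger pad.
Only numpy, scipy, OpenCV 4.12 (cv2) and the standard library are available. Lean on these libraries where they do the work, as an engineer would, in place of code of your own. Each camera call takes 0.05 s, during which the arm holds its last target. There are 200 camera calls.

TASK

Swing the black-handled speed lever until it lines up with the orange set-point pointer and let go of it, leaving the pointer as it is. Then pick up the yellow infrared thermometer and, with its lens about 100 mm away, point it squarely at the middle of the red end cap of the conveyor's drive motor and hold it still there for about two seconds without touching the drive. Finally lay it gently back on the rubber mat, screen up, without disturbing the spray can, the blue bin or the screwdriver.

Things in the scene. Friction and masses are not known exactly. Their poses are not given: they have to be found in the camera images.
- console: Fixed grey lever console, a box 200 (x) x 110 (y) x 70 mm high, with two dark round scale discs (radius 52 mm) on its top, one on each side of the lever. Origin: centre of its underside. The lever and the pointer turn about one hinge parallel to its y axis, 80 mm above the origin.
- lever (a joint): Angle of the speed lever (rad): 0 upright, positive leaning along the console's +x (away from the robot), range -0.9 to 0.9. Friction keeps it where it is left; about 3 N at the bar moves it.
- lever_bar (a point): Middle of the lever's black T-bar handle, 135 mm from the hinge: a round bar 24 mm in diameter and 104 mm long, parallel to the console's y axis, on a steel stalk 14 mm thick. z points from the hinge along the stalk outwards.
- pointer (a joint): Angle of the orange set-point pointer (rad), with the same zero and sense as the lever's. It is friction-held and is not to be moved.
- pointer_tip (a point): Orange pointer on the lever's hinge: two parallel arms 38 mm to either side of the lever's middle, each with a tip 18 mm wide, ending 104 mm from the hinge (below the T-bar). The point lies midway between the two tips, 100 mm from the hinge; z points from the hinge outwards.
- thermometer: Loose yellow handheld infrared thermometer, 150 mm long: a yellow body 115 long x 36 wide x 40 mm high (x from -80 to 35 mm), then a black round nose 34 mm in diameter with the lens at its end, x = 70 mm. Mass about 0.2 kg, centre of mass near x = -12 mm. Origin: on its underside; x points out of the lens, z up out of the small screen on its top near the rear.
- lens (a point): Centre of the thermometer's lens, 70 mm ahead of its origin and 20 mm above its underside; x is the viewing direction.
- mat: Fixed black rubber mat, 220 (x) x 130 (y) x 5 mm thick, flat on the bench; the thermometer lies on it at the start. Origin: centre of its underside.
- conveyor: Fixed belt conveyor, 660 mm long along its y and 137 mm high, 110 mm wide. A drive motor (70 mm in diameter, axis level, 100 mm above the bench) sticks out from the middle of its side to its -x (towards the robot). Origin: at bench height straight below the face of the red end cap of that motor; the belt's middle line is 188 mm behind it, at x = 188 mm.
- cap (a point): Centre of the outer face of the motor's red end cap: a disc 70 mm in diameter, 14 mm thick, upright, facing the conveyor's -x, 100 mm above the bench. x points into the motor.
- spray_can: Loose white spray can with a blue lower half, 56 mm in diameter, 170 mm high. Bystander. Origin: centre of its underside.
- blue_bin: Loose open blue bin, 100 x 140 x 50 mm. Bystander. Origin: centre of its underside.
- screwdriver: Loose screwdriver with a red handle, lying. Bystander.

How it is judged:
By the outcome, as a careful person would: the job done as asked, in the order asked, and still so for the second after the job is handed in, with the robot touching nothing.
It also fails if it takes over 56 s, if anything falls off the work surface, if the arm or the gripper's body presses on something with over 40 N, if the wrist force passes 120 N, or if a joint passes its speed limit or range.

## Working session

There is one attempt and no reset: what is moved stays moved. The work goes in short steps, Python scripts to look and compute and a tool call to move; the robot and the scene stay as the last step left them, time stands still between calls to the robot, and variables do not carry over. Pictures are saved under pics/ and viewed, at most 10 in all, crops included, and the job is handed in when it is done.

Besides the shell and the picture viewer there is one more tool, called after ">>>" by a JSON object that holds its "name" and its "arguments", one argument or row to a line. send_rows: Moves the arm, as the interface text tells. Its arguments: {"type":"object","properties":{"targets":{"type":"array","items":{"type":"array","items":{"type":"number"}}},"grip_force":{"type":"number"}},"required":["targets"]}

```bash
mkdir -p pics
cat > h.py <<'E'
import numpy as np, cv2
from cell import observe, read_camera, calibration, hand_in, tcp_to_grasp
def snap(n):
    p,d=read_camera(n); np.savez(f'pics/{n}.npz',p=p,d=d); return p,d
def save(n,p): cv2.imwrite(f'pics/{n}.png',cv2.cvtColor(p,cv2.COLOR_RGB2BGR))
def world(n,d):
    """world xyz for every pixel (fixed cameras)"""
    c=calibration(n);K=np.array(c['intrinsics']);k=c['k1']
    v,u=np.mgrid[0:480,0:640].astype(float)
    xd=(u-K[0,2])/K[0,0];yd=(v-K[1,2])/K[1,1]
    x,y=xd.copy(),yd.copy()
    for _ in range(8):
        s=1+k*(x*x+y*y);x=xd/s;y=yd/s
    P=np.stack([x*d,-y*d,-d,np.ones_like(d)],-1)
    W=P@np.linalg.inv(np.array(c['world_to_cam'])).T
    W=W[...,:3]; W[d<=0]=np.nan
    return W
E
python3 - <<'E'
from h import *
for n in ['side','top']:
    p,d=snap(n); save(n+'1',p); np.save(f'pics/{n}_W.npy',world(n,d))
o=observe();print({k:np.round(v,3) for k,v in o.items()},tcp_to_grasp)
E
```

```text
{'time': np.float64(0.1), 'qpos': array([ 0.957,  0.343,  1.525,  0.   ,  1.275, -0.146]), 'qvel': array([-0.002, -0.002, -0.005, -0.001,  0.   , -0.002]), 'joint_efforts': array([ 1.0000e-03, -4.3200e+01, -2.4469e+01,  7.2000e-02,  5.3000e-02,
       -0.0000e+00]), 'tool_pos': array([0.236, 0.468, 0.193]), 'tool_rot': array([-3.14 , -0.   ,  2.674]), 'contact_force': array([-0.341, -0.502,  0.334]), 'torque': array([0.04 , 0.005, 0.006]), 'grip_force': np.float64(0.0), 'opening': np.float64(0.092)} 0.0188
```

View pics/side1.png

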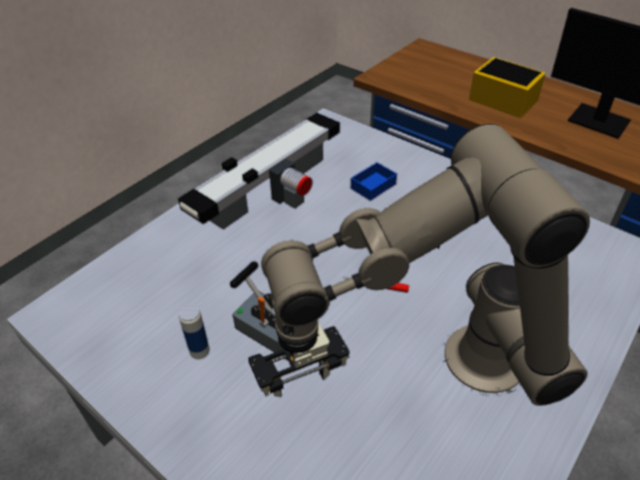

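View pics/top1.png

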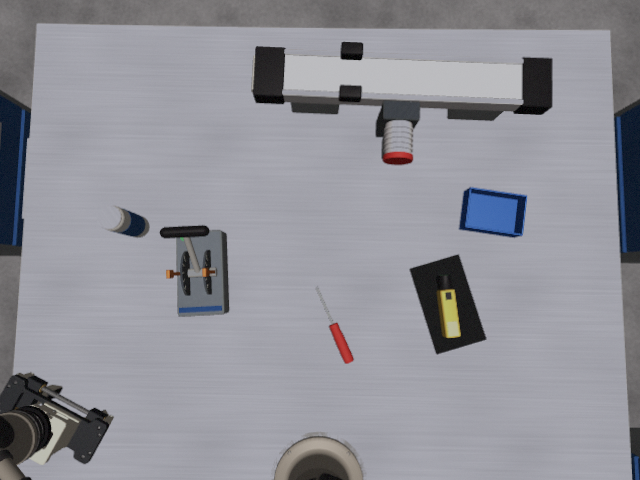

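The side view shows the lever bar at (243,273) and the cap at (304,186). In the top view the bar is at (185,231), the pointer tips near (170,273) and (212,272), the thermometer at (449,310) with its nose up at (444,282), the cap at (397,158), the spray can at (130,222) and the bin at (493,212).

```bash
python3 - <<'E'
from h import *
z=np.load('pics/top.npz');p=z['p'];W=np.load('pics/top_W.npy')
hsv=cv2.cvtColor(p,cv2.COLOR_RGB2HSV);H,S,V=[hsv[...,i].astype(int) for i in range(3)]
def rep(n,m,box):
    b=np.zeros_like(m);b[box[1]:box[3],box[0]:box[2]]=1
    q=W[m&b.astype(bool)&np.isfinite(W[...,0])];print(n,len(q),'med',np.round(np.median(q,0),4),'min',np.round(np.percentile(q,3,0),4),'max',np.round(np.percentile(q,97,0),4));return q
ye=(H>20)&(H<35)&(S>120)&(V>100)
q=rep('yellow',ye,(420,260,480,350))
t=q[q[:,2]>q[:,2].max()-.006];r=cv2.minAreaRect((t[:,:2]*1000).astype(np.float32));print('rect',r,np.degrees(0))
bk=V<60
dk=rep('nose',(V<70)&(W[...,2]>.02),(430,265,465,295))
m=rep('mat',(V<60)&(W[...,2]<.015),(400,245,495,360));print(cv2.minAreaRect((m[:,:2]*1000).astype(np.float32)))
b=rep('bar',(V<70)&(W[...,2]>.12),(150,215,220,245));print(cv2.minAreaRect((b[:,:2]*1000).astype(np.float32)))
og=(H>3)&(H<20)&(S>120)
rep('ptL',og&(W[...,2]>.13),(160,260,185,285));rep('ptR',og&(W[...,2]>.13),(195,260,225,285))
c=rep('console',(abs(W[...,2]-.07)<.005),(165,220,240,330));print(cv2.minAreaRect((c[:,:2]*1000).astype(np.float32)))
red=((H<5)|(H>172))&(S>150)
rep('capred',red,(375,140,420,170))
rep('can',W[...,2]>.14,(90,195,150,240))
rep('bin',W[...,2]>.04,(450,180,535,240))
rep('driver',red,(310,310,360,370))
c=rep('belt',abs(W[...,2]-.137)<.006,(280,50,525,110));print(cv2.minAreaRect((c[:,:2]*1000).astype(np.float32)))
c=rep('conveyor',W[...,2]>.1,(240,40,560,120))
# side cam
z=np.load('pics/side.npz');p=z['p'];W=np.load('pics/side_W.npy')
hsv=cv2.cvtColor(p,cv2.COLOR_RGB2HSV);H,S,V=[hsv[...,i].astype(int) for i in range(3)]
red=((H<5)|(H>172))&(S>150)
c=rep('cap side',red,(290,170,320,200))
u,s,vt=np.linalg.svd(c-c.mean(0));print(vt[2],c.mean(0))
rep('bar side',(V<70)&(W[...,2]>.15),(228,258,260,290))
rep('pt side',(H>3)&(H<20)&(S>120),(250,285,275,330))
E
python3 - <<'E'
import sys;sys.path.insert(0,'.')
import cv2,numpy as np,os
os.chdir('.')
p=cv2.imread('pics/top1.png');s=cv2.imread('pics/side1.png')
a=cv2.resize(p[200:330,140:250],None,fx=4,fy=4,interpolation=cv2.INTER_CUBIC)
b=cv2.resize(s[250:370,220:320],(433,520),interpolation=cv2.INTER_CUBIC)
b=cv2.resize(b,(360,520));a=cv2.resize(a,(440,520));cv2.imwrite('pics/crop1.png',np.hstack([a,b]))
E
```

```text
yellow 362 med [ 0.4189 -0.3127  0.0444] min [ 0.3548 -0.331   0.0355] max [ 0.4639 -0.2879  0.0481]
rect ((408.67059326171875, -308.43035888671875), (112.49395751953125, 36.158409118652344), 6.514130115509033) 0.0
nose 214 med [ 0.4829 -0.2962  0.0391] min [ 0.4568 -0.3132  0.0257] max [ 0.4998 -0.2826  0.0465]
mat 3375 med [ 0.4339 -0.3134  0.0052] min [ 0.3266 -0.3876  0.0012] max [ 0.5332 -0.2401  0.0096]
((430.3087158203125, -314.1121826171875), (217.23745727539062, 127.91065979003906), 16.91085433959961)
bar 487 med [0.5814 0.2897 0.1961] min [0.5703 0.2445 0.1895] max [0.5932 0.3359 0.2003]
((581.7189331054688, 291.2208251953125), (23.254032135009766, 99.6278305053711), 1.978593349456787)
ptL 56 med [0.4937 0.3221 0.1811] min [0.4859 0.3203 0.1378] max [0.5006 0.3286 0.1867]
ptR 56 med [0.4975 0.2465 0.1799] min [0.4888 0.2449 0.1426] max [0.5058 0.251  0.1859]
console 2587 med [0.4735 0.2798 0.0702] min [0.404  0.2338 0.0661] max [0.5854 0.3384 0.0738]
((498.2315368652344, 286.8890686035156), (199.06422424316406, 110.45244598388672), 3.6620092391967773)
capred 298 med [ 0.764
[... 333 characters left out ...]
76] max [ 0.3758 -0.0281  0.0285]
belt 11311 med [ 0.949  -0.189   0.1367] min [ 0.8905 -0.4436  0.1328] max [1.0022 0.0843 0.1407]
((939.7286376953125, -178.838623046875), (563.0645141601562, 135.77796936035156), 88.35047912597656)
conveyor 16519 med [ 0.9424 -0.1756  0.1369] min [ 0.8804 -0.5018  0.1115] max [1.0048 0.1428 0.1612]
cap side 192 med [ 0.7619 -0.1652  0.1088] min [ 0.7562 -0.1929  0.0764] max [ 0.7731 -0.1412  0.1349]
[-0.99604357  0.0751031  -0.04750497] [ 0.7630083  -0.16565018  0.10748909]
bar side 242 med [0.5728 0.2984 0.1948] min [0.5656 0.2532 0.1836] max [0.5828 0.3405 0.2008]
pt side 118 med [0.4902 0.3267 0.1434] min [0.4808 0.3135 0.0913] max [0.5135 0.3299 0.1857]
```

View pics/crop1.png

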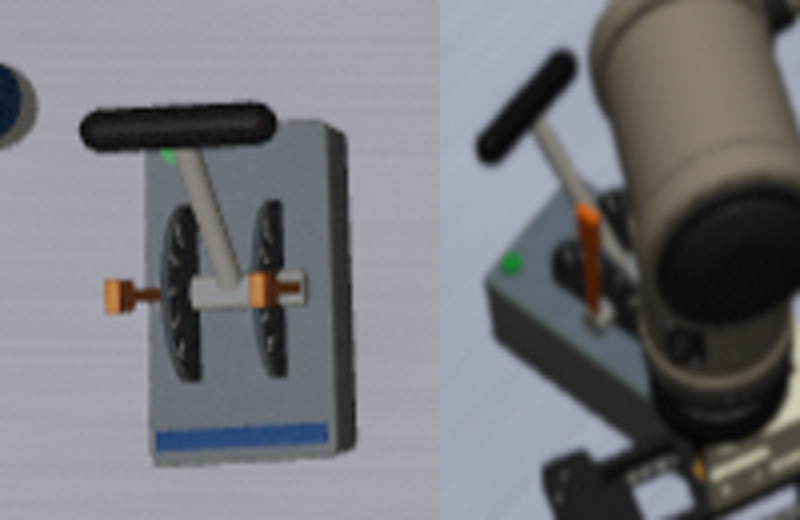

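The crop shows the lever leaning away (about 0.65 rad) and the pointer close to upright. I'll move above the bar and turn the closing line along console x.

>>> {"name": "send_rows", "arguments": {
  "targets": [
    [1, 0, 0, 0.03, -0.1],
    [1, 0.02, -0.01, 0.03, -0.1],
    [1, 0.03, -0.015, 0.03, -0.1],
    [1, 0.03, -0.015, 0.03, -0.1],
    [1, 0.03, -0.015, 0.02, -0.1]
  ]
}}

```text
time: 0.6
tool_pos: [0.3478, 0.4132, 0.3354]
tool_rot: [3.14, -0.0, 2.17]
contact_force: [0.9, 1.5, -0.5]
opening: 0.0916
grip_force: 0.0
```

>>> {"name": "send_rows", "arguments": {
  "targets": [
    [1, 0.03, -0.02, 0.0, -0.1],
    [1, 0.03, -0.02, 0, -0.1],
    [1, 0.03, -0.02, 0, -0.1],
    [1, 0.03, -0.02, 0, -0.1],
    [1, 0.03, -0.02, 0, -0.1]
  ]
}}

```text
time: 1.1
tool_pos: [0.4977, 0.3126, 0.3329]
tool_rot: [-3.141, 0.0, 1.67]
contact_force: [0.3, 0.2, 0.2]
opening: 0.0921
grip_force: 0.0
```

>>> {"name": "send_rows", "arguments": {
  "targets": [
    [1, 0.02, -0.013, 0, -0.05],
    [1, 0, 0, 0, 0],
    [1, 0, 0, 0, 0]
  ]
}}

```text
time: 1.4
tool_pos: [0.5166, 0.3005, 0.3326]
tool_rot: [-3.14, 0.0, 1.624]
contact_force: [-0.8, 1.2, 1.0]
opening: 0.0918
grip_force: 0.0
```

```bash
cat >> h.py <<'E'
from scipy.spatial.transform import Rotation as Ro
def wristW(d,o):
    c=calibration('wrist');K=np.array(c['intrinsics']);k=c['k1']
    v,u=np.mgrid[0:480,0:640].astype(float)
    xd=(u-K[0,2])/K[0,0];yd=(v-K[1,2])/K[1,1];x,y=xd.copy(),yd.copy()
    for _ in range(8):
        s=1+k*(x*x+y*y);x=xd/s;y=yd/s
    P=np.stack([x*d,-y*d,-d,np.ones_like(d)],-1)
    T=np.eye(4);T[:3,:3]=Ro.from_euler('xyz',o['tool_rot']).as_matrix();T[:3,3]=o['tool_pos']
    W=(P@(T@np.array(c['hand_eye'])).T)[...,:3];W[d<=0]=np.nan;return W
E
python3 - <<'E'
from h import *
o=observe();p,d=snap('wrist');save('w1',p);W=wristW(d,o);np.save('pics/wrist_W.npy',W)
print(o['tool_pos'],o['tool_rot'],np.array(calibration('wrist')['hand_eye']).round(3))
E
```

```text
[0.5166092  0.30047422 0.33261883] [-3.14009498e+00  1.09012634e-04  1.62371752e+00] [[ 0.001  0.967  0.256  0.07 ]
 [ 1.    -0.001  0.     0.   ]
 [ 0.     0.256 -0.967 -0.192]
 [ 0.     0.     0.     1.   ]]
```

View pics/w1.png

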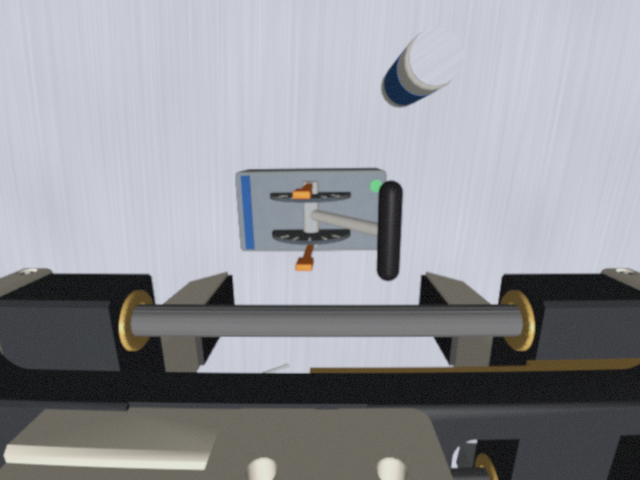

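The wrist view shows the bar at (389,230), pointer tips at (302,194) and (304,266), and the hinge hub at about (312,188–232), so the pointer leans slightly negative. Now measuring it.

```bash
cat > lev.py <<'E'
from h import *
def lev(W,p,box,nm):
    hsv=cv2.cvtColor(p,cv2.COLOR_RGB2HSV);H,S,V=[hsv[...,i].astype(int) for i in range(3)]
    b=np.zeros(V.shape,bool);b[box[1]:box[3],box[0]:box[2]]=1;b&=np.isfinite(W[...,0])
    c=W[b&(abs(W[...,2]-.07)<.006)];m=np.zeros(V.shape,np.uint8)
    # keep largest connected part
    m[b&(abs(W[...,2]-.07)<.006)]=1;n,l,st,_=cv2.connectedComponentsWithStats(m);c=W[l==1+st[1:,4].argmax()]
    r=cv2.minAreaRect((c[:,:2]*1000).astype(np.float32));print(nm,'console',np.round(r[0],1),np.round(r[1],1),round(r[2],2),c[:,2].mean().round(4))
    R=np.array(r[0])/1000;yw=np.radians(3.0);C,Sn=np.cos(yw),np.sin(yw)
    loc=lambda q:np.c_[(q[:,0]-R[0])*C+(q[:,1]-R[1])*Sn,-(q[:,0]-R[0])*Sn+(q[:,1]-R[1])*C,q[:,2]-.08]
    og=loc(W[b&(H>3)&(H<20)&(S>120)&(W[...,2]>.085)])
    for s in(1,-1):
        q=og[(og[:,1]*s>0)];t=q[q[:,2]>q[:,2].max()-.012]
        print(' ptr',s,len(q),'tip med',np.round(np.median(t,0),4),'x rng',np.round(np.percentile(t[:,0],[3,97]),4))
        f=np.polyfit(q[:,2],q[:,0],1);print('  line angle',np.arctan(f[0]).round(3),'x0',f[1].round(4))
    bq=loc(W[b&(V<70)&(W[...,2]>.14)])
    # cylinder axis fit in x-z, r=12mm
    from scipy.optimize import least_squares
    s=least_squares(lambda a:np.hypot(bq[:,0]-a[0]-a[2]*bq[:,1],bq[:,2]-a[1])-.012,[bq[:,0].mean(),bq[:,2].max()-.012,0],loss='soft_l1',f_scale=.002).x
    print(' bar c',np.round(s,4),'r',np.hypot(s[0],s[1]).round(4),'ang',np.arctan2(s[0],s[1]).round(3),'y',np.round(np.percentile(bq[:,1],[2,98]),4), len(bq))
E
python3 - <<'E'
from lev import *
lev(np.load('pics/wrist_W.npy'),np.load('pics/wrist.npz')['p'],(225,160,410,285),'wrist')
lev(np.load('pics/top_W.npy'),np.load('pics/top.npz')['p'],(150,215,235,325),'top')
E
```

```text
wrist console [496.5 287.5] [199.6 110.2] 3.62 0.0702
 ptr 1 212 tip med [-0.0031  0.0389  0.1036] x rng [-0.0119  0.0049]
  line angle -0.004 x0 -0.0026
 ptr -1 246 tip med [-0.0025 -0.0355  0.1035] x rng [-0.0105  0.0051]
  line angle -0.04 x0 0.0015
 bar c [ 0.0845  0.106  -0.0098] r 0.1355 ang 0.673 y [-0.0421  0.0492] 1969
top console [498.5 286.9] [199.5 110.5] 3.66 0.0701
 ptr 1 65 tip med [-0.0024  0.0364  0.1032] x rng [-0.0108  0.0041]
  line angle -0.036 x0 0.0003
 ptr -1 66 tip med [-0.0034 -0.0386  0.1022] x rng [-0.0118  0.0052]
  line angle -0.042 x0 0.0009
 bar c [ 0.0834  0.106  -0.0014] r 0.1348 ang 0.666 y [-0.0479  0.0465] 497
```

>>> {"name": "send_rows", "arguments": {
  "targets": [
    [1, 0.022, -0.01, 0, 0],
    [1, 0.022, -0.01, -0.01, 0],
    [1, 0.022, -0.0085, -0.03, 0],
    [1, 0, 0, -0.03, 0],
    [1, 0, 0, -0.03, 0]
  ]
}}

```text
time: 1.95
tool_pos: [0.5821, 0.2729, 0.2322]
tool_rot: [-3.142, -0.0, 1.625]
contact_force: [0.2, 0.3, -0.3]
opening: 0.0915
grip_force: 0.0
```

>>> {"name": "send_rows", "arguments": {
  "targets": [
    [1, 0, 0, -0.03, 0],
    [1, 0, 0, -0.02, 0],
    [1, 0, 0, -0.01, 0],
    [1, 0, 0, 0, 0],
    [1, 0, 0, 0, 0]
  ]
}}

```text
time: 2.45
tool_pos: [0.5829, 0.2728, 0.1747]
tool_rot: [3.14, -0.001, 1.625]
contact_force: [0.1, 0.1, 0.4]
opening: 0.0916
grip_force: 0.0
```

Run:
```python
from h import *
p,d=snap('wrist');save('w2',p);o=observe();print(o['tool_pos'],o['tool_rot'],o['contact_force'])
```

```text
[0.58322925 0.27276142 0.17501988] [ 3.13894926e+00 -7.54827979e-04  1.62448513e+00] [-0.069612    0.52386191  0.75373602]
```

View pics/w2.png

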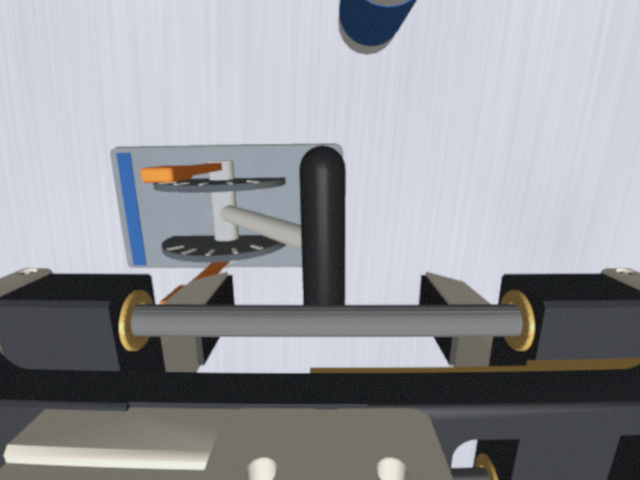

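The bar at column 323 is centred between the fingers. Closing.

>>> {"name": "send_rows", "arguments": {
  "targets": [
    [0.2, 0, 0, 0, 0],
    [0.2, 0, 0, 0, 0],
    [0.2, 0, 0, 0, 0],
    [0.2, 0, 0, 0, 0],
    [0.2, 0, 0, 0, 0]
  ],
  "grip_force": 12
}}

```text
time: 3.0
tool_pos: [0.5828, 0.2721, 0.1734]
tool_rot: [3.141, -0.0, 1.624]
contact_force: [0.1, 0.5, 0.9]
opening: 0.0566
grip_force: 0.0
```

>>> {"name": "send_rows", "arguments": {
  "targets": [
    [0.2, 0, 0, 0, 0],
    [0.2, 0, 0, 0, 0],
    [0.2, 0, 0, 0, 0]
  ]
}}

```text
time: 3.3
tool_pos: [0.5827, 0.2721, 0.1733]
tool_rot: [3.142, 0.0, 1.624]
contact_force: [0.4, 0.1, -1.1]
opening: 0.0328
grip_force: 0.0
```

>>> {"name": "send_rows", "arguments": {
  "targets": [
    [0.2, 0, 0, 0, 0],
    [0.2, 0, 0, 0, 0],
    [0.2, 0, 0, 0, 0]
  ]
}}

```text
time: 3.6
tool_pos: [0.5827, 0.2721, 0.1733]
tool_rot: [3.141, 0.0, 1.624]
contact_force: [-0.2, -0.0, -0.4]
opening: 0.0184
grip_force: 0.0
```

Run:
```python
from h import *
p,d=snap('wrist');s,ds=snap('side');o=observe();print(o['tool_pos'],o['opening'],o['contact_force'])
save('w3',np.hstack([cv2.resize(p,(400,300)),cv2.resize(s[230:380,180:380],(400,300))]))
```

```text
[0.58270689 0.2721311  0.17333117] 0.01841349957802625 [ 0.34680512 -0.13146357  0.37495451]
```

View pics/w3.png

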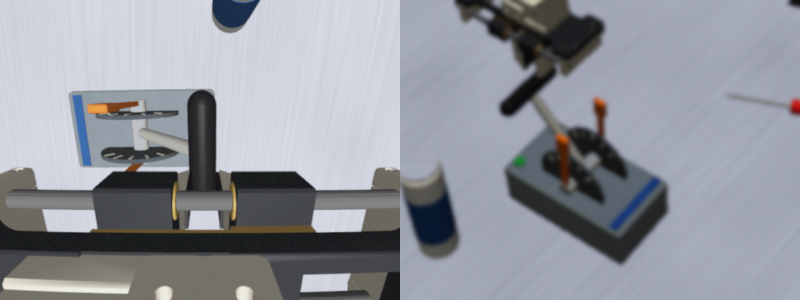

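The bar seems to sit between the fingers, yet the opening equals the commanded 0.2 with no force, so the fingers may simply have stopped at their target. I'll close further to tell.

>>> {"name": "send_rows", "arguments": {
  "targets": [
    [0, 0, 0, 0, 0],
    [0, 0, 0, 0, 0],
    [0, 0, 0, 0, 0]
  ]
}}

```text
time: 4.0
tool_pos: [0.5827, 0.2721, 0.1734]
tool_rot: [3.141, -0.0, 1.624]
contact_force: [0.2, -0.9, -0.2]
opening: 0.0014
grip_force: 0.0
```

Run:
```python
from h import *
o=observe();p,d=snap('wrist');W=wristW(d,o);print(o['tool_pos'],o['opening'],o['grip_force'])
hsv=cv2.cvtColor(p,cv2.COLOR_RGB2HSV);V=hsv[...,2]
R=Ro.from_euler('xyz',o['tool_rot']).as_matrix();T=(W-o['tool_pos'])@R  # tool coords
for v in range(250,304,10):
    print(v,[(u,V[v,u],*np.round(T[v,u]*1000).astype(int)) if np.isfinite(T[v,u,0]) else None for u in range(270,380,12)])
```

```text
[0.58274035 0.27212828 0.17335225] 0.0014051389127089679 0.0
250 [(270, np.uint8(95), np.int64(-5), np.int64(-43), np.int64(62)), (282, np.uint8(171), np.int64(-17), np.int64(-39), np.int64(103)), (294, np.uint8(170), np.int64(-17), np.int64(-28), np.int64(104)), (306, np.uint8(30), np.int64(19), np.int64(-10), np.int64(-20)), (318, np.uint8(55), np.int64(21), np.int64(-4), np.int64(-24)), (330, np.uint8(50), np.int64(21), np.int64(2), np.int64(-25)), (342, np.uint8(34), np.int64(19), np.int64(9), np.int64(-20)), (354, np.uint8(223), np.int64(-37), np.int64(31), np.int64(173)), (366, np.uint8(224), np.int64(-37), np.int64(44), np.int64(171)), (378, np.uint8(225), np.int64(-37), np.int64(57), np.int64(172))]
260 [(270, np.uint8(169), np.int64(-26), np.int64(-50), np.int64(102)), (282, np.uint8(170), np.int64(-26), np.int64(-39), np.int64(102)), (294, np.uint8(169), np.int64(-26), np.int64(-29), np.int64(103)), (306, np.uint8(35), np.int64(14), np.int64(-10), np.int64(-21)), (318, np.uint8(54), np.int64(16), np.int64(-4), np.int64(-24)), (330, np.uint8(49), np.int64(16), np.int64(2), n
[... 2189 characters left out ...]
29), np.int64(38), np.int64(13), np.int64(-115))]
300 [(270, np.uint8(31), np.int64(38), np.int64(-12), np.int64(-121)), (282, np.uint8(32), np.int64(38), np.int64(-9), np.int64(-121)), (294, np.uint8(31), np.int64(38), np.int64(-7), np.int64(-120)), (306, np.uint8(37), np.int64(38), np.int64(-4), np.int64(-121)), (318, np.uint8(90), np.int64(33), np.int64(-2), np.int64(-112)), (330, np.uint8(23), np.int64(11), np.int64(2), np.int64(-62)), (342, np.uint8(29), np.int64(38), np.int64(4), np.int64(-120)), (354, np.uint8(33), np.int64(37), np.int64(7), np.int64(-120)), (366, np.uint8(37), np.int64(38), np.int64(9), np.int64(-121)), (378, np.uint8(33), np.int64(38), np.int64(12), np.int64(-121))]
```

Run:
```python
from h import *
o=observe();p,d=snap('wrist');s,ds=snap('side');W=world('side',ds)
R=Ro.from_euler('xyz',o['tool_rot']).as_matrix();T=(W-o['tool_pos'])@R*1000
c=calibration('side');K=np.array(c['intrinsics'])
for z in (0,-.019,-.04,-.07):
    P=np.array(c['world_to_cam'])@np.r_[o['tool_pos']+R@np.array([0,0,z]),1];x,y=P[0]/-P[2],-P[1]/-P[2];f=1+c['k1']*(x*x+y*y);print(z,K[0,0]*x*f+K[0,2],K[1,1]*y*f+K[1,2],'depth',-P[2])
save('s4',np.hstack([cv2.resize(s[240:320,210:290],(400,400),interpolation=cv2.INTER_CUBIC),cv2.resize(p[200:360,240:400],(400,400),interpolation=cv2.INTER_CUBIC)]))
for v in range(250,292,4):print(v,[(u,*T[v,u].round().astype(int).tolist()) for u in range(236,276,5) if np.isfinite(T[v,u,0])])
```

```text
0 249.00685712854252 272.30124563114634 depth 1.462612858709646
-0.019 248.3058632440852 267.34248228942704 depth 1.4496490217007871
-0.04 247.5173075067819 261.7561717077322 depth 1.4353205702699428
-0.07 246.36501268858842 253.57747962030376 depth 1.4148513539401653
250 [(236, 37, -4, -115), (241, 33, -18, -120), (246, 30, -33, -126), (251, 11, -30, -109), (256, 30, -66, -144), (261, 22, -75, -143), (266, 15, -85, -143), (271, 7, -94, -142)]
254 [(236, -149, 206, 172), (241, 37, -20, -110), (246, 32, -32, -113), (251, 28, -46, -117), (256, 38, -73, -142), (261, 33, -84, -144), (266, 24, -92, -141), (271, 11, -96, -133)]
258 [(236, -136, 194, 172), (241, 12, 9, -58), (246, 10, -7, -66), (251, 3, -18, -67), (256, 32, -65, -118), (261, 37, -87, -135), (266, 27, -93, -131), (271, 4, -89, -109)]
262 [(236, -123, 183, 174), (241, -131, 169, 172), (246, 11, -6, -52), (251, 4, -17, -52), (256, -24, -7, -23), (261, 37, -85, -121), (266, 23, -88, -110), (271, -188, 94, 174)]
266 [(236, -112, 174, 176), (241, -121, 161, 176), (246, 12, -5, -38), (251, -6, -5, -22), (256, -15, -14, -19), (261,
[... 416 characters left out ...]
)]
278 [(236, 51, -3, -25), (241, 40, -9, -19), (246, 27, -14, -10), (251, -96, 97, 169), (256, -108, 88, 174), (261, -121, 79, 179), (266, -124, 62, 172), (271, -134, 50, 174)]
282 [(236, 59, -10, -22), (241, 47, -16, -15), (246, -78, 102, 174), (251, 21, -25, 3), (256, -94, 75, 171), (261, -106, 67, 177), (266, -111, 50, 171), (271, -123, 41, 175)]
286 [(236, 64, -13, -13), (241, -55, 102, 171), (246, -66, 92, 175), (251, 24, -26, 16), (256, -78, 61, 166), (261, -88, 50, 167), (266, -100, 41, 172), (271, -113, 33, 179)]
290 [(236, -36, 105, 174), (241, -46, 94, 175), (246, -56, 83, 177), (251, -62, 68, 174), (256, 22, -41, 23), (261, -81, 46, 176), (266, -85, 29, 169), (271, -97, 20, 174)]
```

View pics/s4.png

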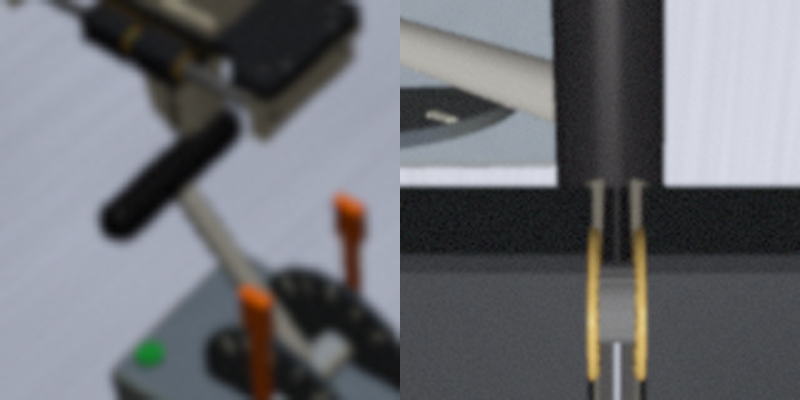

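The side crop shows the bar unbroken, with the shut fingers ending above it, so the tips do not seem to be at z = TCP. I'll lift, open a little, and measure the fingertips.

>>> {"name": "send_rows", "arguments": {
  "targets": [
    [0, 0, 0, 0.03, 0],
    [0, 0, 0, 0.03, 0],
    [0.4, 0, 0, 0.03, 0],
    [0.4, 0, 0, 0, 0],
    [0.4, 0, 0, 0, 0]
  ]
}}

```text
time: 4.65
tool_pos: [0.5829, 0.2722, 0.2637]
tool_rot: [3.14, -0.0, 1.624]
contact_force: [0.5, -0.4, -0.4]
opening: 0.0201
grip_force: 0.0
```

>>> {"name": "send_rows", "arguments": {
  "targets": [
    [0.4, 0, 0, 0, 0],
    [0.4, 0, 0, 0, 0]
  ]
}}

```text
time: 4.85
tool_pos: [0.5822, 0.2719, 0.2618]
tool_rot: [-3.139, 0.001, 1.624]
contact_force: [0.6, -0.3, -0.2]
opening: 0.0344
grip_force: 0.0
```

Run:
```python
from h import *
o=observe();s,ds=snap('side');W=world('side',ds);p,d=snap('wrist');Ww=wristW(d,o)
print(o['tool_pos'],o['opening'])
R=Ro.from_euler('xyz',o['tool_rot']).as_matrix()
for n,w in(('side',W),('wrist',Ww)):
    T=(w-o['tool_pos'])@R*1000
    for lo in range(-110,30,10):
        m=(abs(T[...,0])<20)&(abs(T[...,1])<70)&(T[...,2]>=lo)&(T[...,2]<lo+10)
        if m.sum():print(n,lo,m.sum(),'x',np.percentile(T[m][:,0],[2,98]).round(),'y',np.percentile(T[m][:,1],[2,50,98]).round())
save('s5',np.hstack([cv2.resize(s[210:300,200:290],(400,400),interpolation=cv2.INTER_CUBIC),cv2.resize(p[180:380,200:440],(400,400))]))
```

```text
[0.58219435 0.27191794 0.26177185] 0.03435077413334822
side -110 14 x [ 6. 17.] y [-31.  19.  22.]
side -100 9 x [-0.  8.] y [16. 18. 20.]
side -90 20 x [-7. 14.] y [-38.  18.  32.]
side -80 40 x [-7. 15.] y [-37.  17.  36.]
side -70 57 x [-4. 14.] y [-38. -26.  33.]
side -60 50 x [-6. 13.] y [-38. -23.  31.]
side -50 44 x [-7. 14.] y [-33.  17.  33.]
side -40 18 x [-7. 11.] y [-24.  17.  25.]
wrist -110 439 x [ 8. 19.] y [-20. -20.  21.]
wrist -100 406 x [ 1. 15.] y [-20. -20.  21.]
wrist -90 389 x [-7.  9.] y [-20. -18.  21.]
wrist -80 469 x [-8.  4.] y [-20. -17.  21.]
wrist -70 615 x [-7. 13.] y [-28. -17.  29.]
wrist -60 620 x [ 6. 13.] y [-30.  18.  31.]
wrist -50 595 x [ 3. 13.] y [-31. -17.  32.]
wrist -40 239 x [-2. 13.] y [-25.  18.  26.]
```

View pics/s5.png

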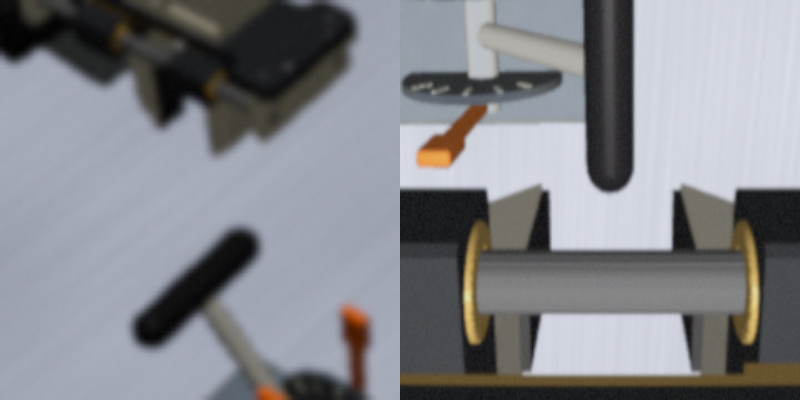

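Run:
```python
from h import *
o=observe()
R=Ro.from_euler('xyz',o['tool_rot']).as_matrix()
for n in('side','wrist'):
    d=np.load(f'pics/{n}.npz')['d'];w=world(n,d) if n=='side' else wristW(d,o)
    T=(w-o['tool_pos'])@R*1000
    m=(abs(T[...,0])<20)&(abs(T[...,1])<40)&(T[...,2]>-60)&(T[...,2]<20)
    q=T[m];print(n,np.sort(q[:,2])[-25:].round(1),q[np.argsort(q[:,2])[-8:]].round(0).tolist())
```

```text
side [-41.7 -41.5 -41.3 -41.  -41.  -40.6 -39.9 -39.  -38.8 -38.4 -38.3 -38.2
 -38.1 -38.  -37.7 -36.9 -36.4 -36.1 -35.7 -35.2 -35.1 -35.  -34.  -33.7
 -32.1] [[9.0, 26.0, -36.0], [-1.0, 18.0, -36.0], [10.0, -21.0, -35.0], [6.0, 16.0, -35.0], [1.0, 17.0, -35.0], [9.0, 17.0, -34.0], [10.0, 19.0, -34.0], [-5.0, 19.0, -32.0]]
wrist [-34.2 -34.2 -34.1 -34.  -34.  -34.  -34.  -34.  -33.9 -33.9 -33.8 -33.8
 -33.8 -33.6 -33.6 -33.5 -33.5 -33.5 -33.3 -33.3 -33.2 -33.2 -33.1 -33.1
 -32.9] [[4.0, 19.0, -33.0], [11.0, 20.0, -33.0], [11.0, -20.0, -33.0], [12.0, -21.0, -33.0], [11.0, 19.0, -33.0], [4.0, 19.0, -33.0], [12.0, 21.0, -33.0], [11.0, -20.0, -33.0]]
```

Both cameras put the fingertips about 32 mm behind the reported TCP (the bystander numbers otherwise agree), so I'll allow for that: the tips go to z 0.171, meaning TCP 0.139.

>>> {"name": "send_rows", "arguments": {
  "targets": [
    [0.6, 0, 0, -0.02, 0],
    [0.6, 0, 0, -0.03, 0],
    [0.6, 0, 0, -0.03, 0],
    [0.6, 0, 0, -0.025, 0],
    [0.6, 0, 0, -0.018, 0]
  ]
}}

```text
time: 5.45
tool_pos: [0.5817, 0.2718, 0.1377]
tool_rot: [-3.138, 0.001, 1.624]
contact_force: [0.6, -0.2, -0.5]
opening: 0.0551
grip_force: 0.0
```

>>> {"name": "send_rows", "arguments": {
  "targets": [
    [0, 0, 0, 0, 0],
    [0, 0, 0, 0, 0],
    [0, 0, 0, 0, 0],
    [0, 0, 0, 0, 0],
    [0, 0, 0, 0, 0]
  ],
  "grip_force": 12
}}

```text
time: 5.95
tool_pos: [0.5825, 0.2723, 0.1411]
tool_rot: [3.141, -0.0, 1.624]
contact_force: [-1.8, 0.8, 0.7]
opening: 0.0233
grip_force: 12.0
```

>>> {"name": "send_rows", "arguments": {
  "targets": [
    [0, 0, 0, 0, 0],
    [0, 0, 0, 0, 0]
  ]
}}

```text
time: 6.15
tool_pos: [0.5828, 0.2723, 0.1408]
tool_rot: [3.141, -0.0, 1.624]
contact_force: [-2.2, 0.1, 1.7]
opening: 0.0235
grip_force: 12.0
```

Gripped (23.4 mm). Now following the arc from about 0.67 to −0.03 rad.

>>> {"name": "send_rows", "arguments": {
  "targets": [
    [0, -0.0076, -0.0005, 0.0056, 0],
    [0, -0.008, -0.0005, 0.0051, 0],
    [0, -0.0083, -0.0005, 0.0045, 0],
    [0, -0.0086, -0.0005, 0.0039, 0],
    [0, -0.0089, -0.0005, 0.0033, 0]
  ]
}}

```text
time: 6.65
tool_pos: [0.5455, 0.27, 0.1659]
tool_rot: [3.13, -0.002, 1.623]
contact_force: [8.6, 1.2, 8.1]
opening: 0.0238
grip_force: 12.0
```

>>> {"name": "send_rows", "arguments": {
  "targets": [
    [0, -0.0091, -0.0005, 0.0027, 0],
    [0, -0.0092, -0.0005, 0.002, 0],
    [0, -0.0093, -0.0005, 0.0014, 0],
    [0, -0.0094, -0.0005, 0.0007, 0],
    [0, -0.0094, -0.0005, 0, 0]
  ]
}}

```text
time: 7.15
tool_pos: [0.4974, 0.2674, 0.1717]
tool_rot: [3.134, -0.001, 1.623]
contact_force: [6.2, 0.5, 3.4]
opening: 0.0234
grip_force: 12.0
```

>>> {"name": "send_rows", "arguments": {
  "targets": [
    [0, 0, 0, 0, 0],
    [0, 0, 0, 0, 0],
    [0, 0, 0, 0, 0]
  ]
}}

```text
time: 7.45
tool_pos: [0.4954, 0.2672, 0.1714]
tool_rot: [3.139, -0.001, 1.624]
contact_force: [-1.1, -0.6, 10.0]
opening: 0.0235
grip_force: 12.0
```

Run:
```python
from lev import *
o=observe();p,d=snap('wrist');save('w6',p);W=wristW(d,o);print(o['tool_pos'],o['contact_force'],o['opening'])
try: lev(W,p,(60,100,400,300),'wrist')
except Exception as e: print(e)
hsv=cv2.cvtColor(p,cv2.COLOR_RGB2HSV);H,S,V=[hsv[...,i].astype(int) for i in range(3)]
m=(H>3)&(H<20)&(S>120);ys,xs=np.nonzero(m);print(len(xs),xs.min(),xs.max(),ys.min(),ys.max())
```

```text
[0.49540918 0.26724762 0.17135957] [-1.12409865 -0.61727925 10.0279395 ] 0.023490130012464586
wrist console [478.8 286.7] [165.1 109.7] 3.31 0.0702
 ptr 1 35 tip med [0.0289 0.0152 0.2045] x rng [0.0016 0.0297]
  line angle -0.995 x0 0.3371
zero-size array to reduction operation maximum which has no identity
1256 156 513 291 372
```

>>> {"name": "send_rows", "arguments": {
  "targets": [
    [0.5, 0, 0, 0, 0],
    [0.5, 0, 0, 0, 0],
    [0.5, 0, 0, 0, 0],
    [0.5, 0, 0, 0, 0],
    [0.5, 0, 0, 0.01, 0]
  ]
}}

```text
time: 8.0
tool_pos: [0.494, 0.2667, 0.1783]
tool_rot: [-3.138, 0.001, 1.624]
contact_force: [-0.9, -0.7, 0.3]
opening: 0.0458
grip_force: 0.0
```

>>> {"name": "send_rows", "arguments": {
  "targets": [
    [0.5, 0, 0, 0.03, 0],
    [0.5, 0, 0.01, 0.05, 0],
    [0.5, 0, 0.01, 0.05, 0],
    [0.5, 0, 0.01, 0.03, 0],
    [0.5, 0, 0, 0, 0]
  ]
}}

```text
time: 8.5
tool_pos: [0.4962, 0.2984, 0.3434]
tool_rot: [3.132, -0.004, 1.625]
contact_force: [-0.1, -0.4, 0.4]
opening: 0.0458
grip_force: 0.0
```

>>> {"name": "send_rows", "arguments": {
  "targets": [
    [0.5, 0, 0, 0, 0],
    [0.5, 0, 0, 0, 0]
  ]
}}

```text
time: 8.7
tool_pos: [0.4944, 0.2963, 0.3363]
tool_rot: [-3.139, 0.001, 1.624]
contact_force: [-0.1, 0.6, 0.6]
opening: 0.0461
grip_force: 0.0
```

Run:
```python
from lev import *
o=observe();p,d=snap('wrist');W=wristW(d,o);print(o['tool_pos'],o['opening'],o['contact_force'])
save('w7',p[120:300,180:460].repeat(2,0).repeat(2,1))
lev(W,p,(200,130,440,268),'wrist')
s,ds=snap('side')
t,dt=snap('top')
try: lev(world('top',dt),t,(150,215,235,325),'top')
except Exception as e:print(e)
```

```text
[0.49439585 0.29627525 0.33625592] 0.04612212946821611 [-0.14084135  0.58104102  0.59892937]
wrist console [497.  287.5] [200.2 110.1] 3.71 0.0702Traceback (most recent call last):
  File "<stdin>", line 4, in <module>
  File "lev.py", line 13, in lev
    q=og[(og[:,1]*s>0)];t=q[q[:,2]>q[:,2].max()-.012]
                                   ~~~~~~~~~~^^
    return umr_maximum(a, axis, None, out, keepdims, initial, where)
ValueError: zero-size array to reduction operation maximum which has no identity
```

View pics/w7.png

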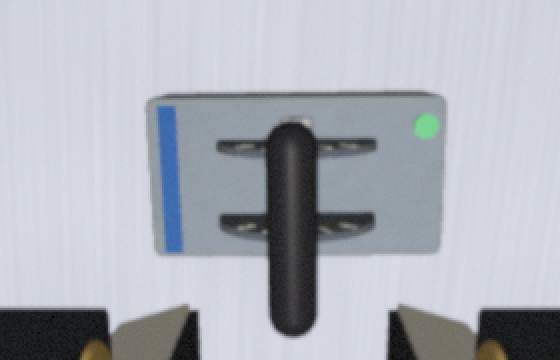

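From above, the bar at (292,230) in the crop covers both orange tips, so they roughly line up. Now measuring it from all three cameras.

Run:
```python
from h import *
from scipy.optimize import least_squares
o=observe()
Hg=np.array([.4975,.2872])
yw=np.radians(3.3);C,Sn=np.cos(yw),np.sin(yw)
for n in('wrist','side','top'):
    p,d=snap(n);W=wristW(d,o) if n=='wrist' else world(n,d)
    hsv=cv2.cvtColor(p,cv2.COLOR_RGB2HSV);H,S,V=[hsv[...,i].astype(int) for i in range(3)]
    L=np.stack([(W[...,0]-Hg[0])*C+(W[...,1]-Hg[1])*Sn,-(W[...,0]-Hg[0])*Sn+(W[...,1]-Hg[1])*C,W[...,2]-.08],-1)
    b=(V<75)&(abs(L[...,0])<.04)&(abs(L[...,1])<.06)&(L[...,2]>.112)&(L[...,2]<.152)
    q=L[b]
    if len(q)>30:
        s=least_squares(lambda a:np.hypot(q[:,0]-a[0]-a[2]*q[:,1],q[:,2]-a[1])-.012,[0,.135,0],loss='soft_l1',f_scale=.002).x;print(n,'bar',len(q),s.round(4),'ang',np.arctan2(s[0],s[1]).round(4))
    g=(H>3)&(H<20)&(S>120)&(abs(L[...,0])<.04)&(abs(L[...,1])<.06)&(L[...,2]>.01);q=L[g]
    for sgn in(1,-1):
        r=q[q[:,1]*sgn>0]
        if len(r)>10:
            f=np.polyfit(r[:,2],r[:,0],1);t=r[r[:,2]>.09];print(n,'ptr',sgn,len(r),'line',f.round(4),'tip',np.median(t,0).round(4),np.percentile(t[:,0],[5,95]).round(4))
    if n=='side':
        ys,xs=np.nonzero(b|g);print(xs.min(),xs.max(),ys.min(),ys.max())
        save('s8',cv2.resize(p[240:340,200:320],(720,600),interpolation=cv2.INTER_CUBIC))
```

```text
wrist bar 2289 [-0.0029  0.135  -0.0058] ang -0.0216
wrist ptr 1 1115 line [ 0.5821 -0.2124] tip [0.0173 0.0328 0.3816] [-0.0264  0.0369]
side bar 288 [-0.0033  0.135   0.0112] ang -0.0248
side ptr 1 154 line [ 0.0926 -0.0109] tip [0.0195 0.0375 0.3676] [-0.0133  0.0347]
side ptr -1 47 line [-0.1942  0.0112] tip [-0.008  -0.0347  0.1023] [-0.0145 -0.0015]
236 282 204 321
top bar 531 [-0.0018  0.1352 -0.0081] ang -0.0133
top ptr -1 43 line [ 0.0556 -0.0066] tip [-0.0064 -0.0443  0.1323] [-0.011   0.0274]
```

>>> {"name": "send_rows", "arguments": {
  "targets": [
    [0.5, -0.04, 0, 0.0, 0],
    [0.5, -0.05, 0, 0, 0],
    [0.5, -0.04, 0, 0, 0],
    [0.5, 0, 0, 0, 0],
    [0.5, 0, 0, 0, 0]
  ]
}}

```text
time: 9.4
tool_pos: [0.3646, 0.2968, 0.338]
tool_rot: [3.14, -0.0, 1.625]
contact_force: [-0.2, 0.5, -0.2]
opening: 0.046
grip_force: 0.0
```

>>> {"name": "send_rows", "arguments": {
  "targets": [
    [0.5, 0, 0, 0, 0]
  ]
}}

```text
time: 9.5
tool_pos: [0.3658, 0.2967, 0.3374]
tool_rot: [3.141, 0.0, 1.623]
contact_force: [-0.4, 0.3, 0.4]
opening: 0.0464
grip_force: 0.0
```

Run:
```python
from h import *
from scipy.optimize import least_squares
o=observe();Hg=np.array([.497,.2875]);yw=np.radians(3.4);C,Sn=np.cos(yw),np.sin(yw)
p,d=snap('wrist');save('w9',p);W=wristW(d,o);print(o['tool_pos'],o['qpos'])
hsv=cv2.cvtColor(p,cv2.COLOR_RGB2HSV);H,S,V=[hsv[...,i].astype(int) for i in range(3)]
L=np.stack([(W[...,0]-Hg[0])*C+(W[...,1]-Hg[1])*Sn,-(W[...,0]-Hg[0])*Sn+(W[...,1]-Hg[1])*C,W[...,2]-.08],-1)
near=(abs(L[...,0])<.04)&(abs(L[...,1])<.06)
q=L[near&(V<75)&(L[...,2]>.112)&(L[...,2]<.16)]
s=least_squares(lambda a:np.hypot(q[:,0]-a[0]-a[2]*q[:,1],q[:,2]-a[1])-.012,[0,.135,0],loss='soft_l1',f_scale=.002).x;print('bar',len(q),s.round(4),np.arctan2(s[0],s[1]).round(4))
g=near&(H>3)&(H<20)&(S>120)&(L[...,2]>.015)&(L[...,2]<.115)
def line(r):
    f=least_squares(lambda a:r[:,0]-a[0]*r[:,2]-a[1],[0,0],loss='soft_l1',f_scale=.001).x;return f.round(4)
for sg in(1,-1):
    r=L[g&(L[...,1]*sg>0)]
    print('ptr',sg,len(r))
    for lo in np.arange(.015,.115,.01):
        t=r[(r[:,2]>lo)&(r[:,2]<lo+.01)]
        if len(t)>3:print('  z%.3f n%d x med %.4f rng'%(lo+.005,len(t),np.median(t[:,0])),np.percentile(t[:,0],[5,95]).round(4))
    print(line(r))
st=L[near&(abs(L[...,1])<.009)&(L[...,2]>.03)&(L[...,2]<.12)&(V>75)];print('stalk',len(st),line(st))
c=W[(abs(W[...,2]-.07)<.004)&(abs(L[...,0])<.12)&(abs(L[...,1])<.065)];r=cv2.minAreaRect((c[:,:2]*1000).astype(np.float32));print(r)
```

```text
[0.3657589  0.29668485 0.33738077] [ 5.18777861e-01  1.66164636e-01  1.36983592e+00 -2.88966256e-04
  1.60552782e+00  4.66237998e-01]
bar 1938 [-0.0027  0.135   0.0101] -0.0202
ptr 1 207
  z0.020 n6 x med -0.0049 rng [-0.0059 -0.002 ]
  z0.030 n11 x med -0.0059 rng [-0.0063 -0.002 ]
  z0.040 n10 x med -0.0064 rng [-0.0066 -0.0026]
  z0.050 n12 x med -0.0063 rng [-0.0069 -0.0024]
  z0.060 n14 x med -0.0069 rng [-0.0074 -0.0034]
  z0.080 n19 x med -0.0124 rng [-0.0131 -0.0059]
  z0.090 n31 x med -0.0124 rng [-0.0134 -0.0012]
  z0.100 n96 x med -0.0093 rng [-0.0135 -0.0035]
  z0.110 n8 x med -0.0072 rng [-0.0115 -0.0047]
[-0.0629 -0.0035]
ptr -1 224
  z0.030 n15 x med -0.0036 rng [-0.006   0.0007]
  z0.040 n14 x med -0.0038 rng [-0.0061 -0.    ]
  z0.050 n18 x med -0.0038 rng [-0.0067  0.    ]
  z0.060 n16 x med -0.0049 rng [-0.0068 -0.0013]
  z0.070 n19 x med -0.0046 rng [-0.0072 -0.0016]
  z0.080 n15 x med -0.0071 rng [-0.0107 -0.0021]
  z0.090 n36 x med -0.0071 rng [-0.0128 -0.0007]
  z0.100 n88 x med -0.0088 rng [-0.013  -0.0042]
[-0.0824 -0.0001]
stalk 322 [-0.0268 -0.0054]
((496.1810302734375, 287.93084716796875), (197.33999633789062, 109.62100219726562), 3.802398681640625)
```

The lever reads about −0.020 and the pointer about −0.033, so I'll nudge the lever another 2 mm in −x while I'm here.

>>> {"name": "send_rows", "arguments": {
  "targets": [
    [0.6, 0.04, -0.01, 0, 0],
    [0.6, 0.05, -0.01, 0, 0],
    [0.6, 0.038, -0.01, 0, 0],
    [0.6, 0, 0, -0.03, 0],
    [0.6, 0, 0, -0.04, 0]
  ]
}}

```text
time: 10.05
tool_pos: [0.4952, 0.2662, 0.2668]
tool_rot: [3.139, -0.001, 1.621]
contact_force: [-0.9, 0.3, -0.1]
opening: 0.0551
grip_force: 0.0
```

>>> {"name": "send_rows", "arguments": {
  "targets": [
    [0.6, 0, 0, -0.04, 0],
    [0.6, 0, 0, -0.03, 0],
    [0.6, 0, 0, -0.022, 0],
    [0.3, 0, 0, 0, 0],
    [0.3, 0, 0, 0, 0]
  ]
}}

```text
time: 10.55
tool_pos: [0.4928, 0.2667, 0.1756]
tool_rot: [-3.141, 0.0, 1.623]
contact_force: [0.8, 0.2, 0.4]
opening: 0.0438
grip_force: 0.0
```

>>> {"name": "send_rows", "arguments": {
  "targets": [
    [0, 0, 0, 0, 0],
    [0, 0, 0, 0, 0],
    [0, 0, 0, 0, 0],
    [0, 0, 0, 0, 0]
  ]
}}

```text
time: 10.95
tool_pos: [0.4933, 0.2672, 0.1771]
tool_rot: [3.137, -0.001, 1.624]
contact_force: [2.1, -0.5, 5.2]
opening: 0.0236
grip_force: 12.0
```

>>> {"name": "send_rows", "arguments": {
  "targets": [
    [0, -0.001, 0, 0, 0],
    [0, 0, 0, 0, 0],
    [0, 0, 0, 0, 0]
  ]
}}

```text
time: 11.25
tool_pos: [0.4923, 0.2671, 0.177]
tool_rot: [3.137, -0.001, 1.624]
contact_force: [2.7, -0.7, 6.0]
opening: 0.0237
grip_force: 12.0
```

>>> {"name": "send_rows", "arguments": {
  "targets": [
    [0.6, 0, 0, 0, 0],
    [0.6, 0, 0, 0, 0],
    [0.6, 0, 0, 0, 0],
    [0.6, 0, 0, 0, 0],
    [0.6, 0, 0, 0, 0]
  ]
}}

```text
time: 11.75
tool_pos: [0.4907, 0.2669, 0.1753]
tool_rot: [-3.141, 0.0, 1.624]
contact_force: [-0.5, 0.1, -0.7]
opening: 0.0542
grip_force: 0.0
```

>>> {"name": "send_rows", "arguments": {
  "targets": [
    [0.7, 0, 0, 0.03, 0],
    [0.7, 0, 0.01, 0.04, 0],
    [0.7, -0.04, 0.01, 0.04, 0],
    [0.7, -0.05, 0.01, 0.04, 0],
    [0.7, -0.04, 0, 0.01, 0]
  ]
}}

```text
time: 12.25
tool_pos: [0.3773, 0.2944, 0.3242]
tool_rot: [3.137, -0.003, 1.624]
contact_force: [-0.4, 0.4, 0.2]
opening: 0.0642
grip_force: 0.0
```

>>> {"name": "send_rows", "arguments": {
  "targets": [
    [0.9, 0, 0, 0, 0],
    [0.9, 0, 0, 0, 0],
    [0.9, 0, 0, 0, 0]
  ]
}}

```text
time: 12.55
tool_pos: [0.378, 0.2932, 0.3206]
tool_rot: [-3.141, 0.001, 1.623]
contact_force: [1.0, 0.2, -0.8]
opening: 0.0812
grip_force: 0.0
```

Run:
```python
from h import *
from scipy.optimize import least_squares
Hg=np.array([.497,.2875]);yw=np.radians(3.4);C,Sn=np.cos(yw),np.sin(yw)
for n in('wrist','top'):
    o=observe();p,d=snap(n);W=wristW(d,o) if n=='wrist' else world(n,d)
    hsv=cv2.cvtColor(p,cv2.COLOR_RGB2HSV);H,S,V=[hsv[...,i].astype(int) for i in range(3)]
    L=np.stack([(W[...,0]-Hg[0])*C+(W[...,1]-Hg[1])*Sn,-(W[...,0]-Hg[0])*Sn+(W[...,1]-Hg[1])*C,W[...,2]-.08],-1)
    near=(abs(L[...,0])<.04)&(abs(L[...,1])<.06)
    q=L[near&(V<75)&(L[...,2]>.112)&(L[...,2]<.16)]
    s=least_squares(lambda a:np.hypot(q[:,0]-a[0]-a[2]*q[:,1],q[:,2]-a[1])-.012,[0,.135,0],loss='soft_l1',f_scale=.002).x;print(o['tool_pos'],'bar',len(q),s.round(4),np.arctan2(s[0],s[1]).round(4))
    g=near&(H>3)&(H<20)&(S>120)&(L[...,2]>.015)&(L[...,2]<.115)
    for sg in(1,-1):
        r=L[g&(L[...,1]*sg>0)];t=r[(r[:,2]>.085)&(r[:,2]<.105)]
        if len(t):print('ptr',sg,len(r),np.percentile(t[:,0],[5,50,95]).round(4))
# refined conveyor yaw: edges of the belt box from top
T=world('top',np.load('pics/top.npz')['d']);P=np.load('pics/top.npz')['p'];hs=cv2.cvtColor(P,cv2.COLOR_RGB2HSV)
m=((abs(T[...,2]-.137)<.006)&(T[...,0]>.85)&(hs[...,1]<40)&(hs[...,2]>150)).astype(np.uint8)
n,l,st,_=cv2.connectedComponentsWithStats(m);q=T[l==1+st[1:,4].argmax()]
yb=np.arange(-.40,.04,.01);E=[]
for y in yb:
    t=q[abs(q[:,1]-y)<.005][:,0];E.append((t.min(),t.max(),np.median(t)))
E=np.array(E);print('belt yaw (-slope)',[np.arctan(-np.polyfit(yb,E[:,i],1)[0]).round(4) for i in range(3)],'mid line at y=-.17',[np.polyval(np.polyfit(yb,E[:,i],1),-.17).round(4) for i in range(3)], 'y ext',q[:,1].min(),q[:,1].max())
a=T[(T[...,2]>.1)&(T[...,0]>.84)&(T[...,1]>-.6)&(T[...,1]<.2)];print('conv y ext',np.percentile(a[:,1],[.5,99.5]))
for nm in('top','side'):
    z=np.load(f'pics/{nm}.npz');h=cv2.cvtColor(z['p'],cv2.COLOR_RGB2HSV).astype(int);w=world(nm,z['d'])
    r=w[((h[...,0]<5)|(h[...,0]>172))&(h[...,1]>150)&(w[...,0]>.7)]
    if len(r):print(nm,'cap',len(r),np.percentile(r,[2,50,98],axis=0).round(4).tolist())
```

```text
[0.37803869 0.29317713 0.32060499] bar 2378 [-0.006   0.1349  0.007 ] -0.0444
ptr 1 172 [-0.0135 -0.0118 -0.0053]
ptr -1 201 [-0.0133 -0.0105 -0.0063]
[0.37818513 0.29309241 0.32035818] bar 541 [-0.0042  0.135   0.0013] -0.0311
ptr -1 32 [-0.0105 -0.0019  0.0056]
belt yaw (-slope) [np.float64(-0.0601), np.float64(-0.0214), np.float64(-0.0386)] mid line at y=-.17 [np.float64(0.9015), np.float64(1.0035), np.float64(0.9525)] y ext -0.455100432170903 0.09472382336799068
conv y ext [-0.51841497  0.16078696]
top cap 304 [[0.7613, -0.2029, 0.0851], [0.764, -0.1708, 0.1231], [0.7763, -0.1406, 0.1374]]
side cap 192 [[0.7563, -0.1962, 0.0765], [0.7623, -0.1642, 0.1074], [0.7755, -0.1405, 0.1356]]
```

Lever and pointer now agree in the same frame (−0.044 vs −0.045). On to the thermometer.

>>> {"name": "send_rows", "arguments": {
  "targets": [
    [1, 0.01, -0.03, 0, -0.1],
    [1, 0.01, -0.045, 0, -0.13],
    [1, 0.01, -0.045, 0, -0.13],
    [1, 0.01, -0.045, 0, -0.13],
    [1, 0, -0.045, 0, -0.13]
  ]
}}

```text
time: 13.15
tool_pos: [0.4186, 0.081, 0.3203]
tool_rot: [-3.141, 0.001, 0.997]
contact_force: [-0.1, -0.0, 0.6]
opening: 0.0922
grip_force: 0.0
```

>>> {"name": "send_rows", "arguments": {
  "targets": [
    [1, 0, -0.045, 0, -0.13],
    [1, 0, -0.045, 0, -0.13],
    [1, 0, -0.045, 0, -0.13],
    [1, 0, -0.045, 0, -0.13],
    [1, 0, -0.045, 0, -0.13]
  ]
}}

```text
time: 13.65
tool_pos: [0.4174, -0.1442, 0.3206]
tool_rot: [-3.141, 0.001, 0.347]
contact_force: [1.2, 0.6, -0.1]
opening: 0.0919
grip_force: 0.0
```

>>> {"name": "send_rows", "arguments": {
  "targets": [
    [1, 0, -0.045, 0, -0.13],
    [1, 0, -0.045, 0, -0.09],
    [1, 0, -0.045, 0, 0],
    [1, 0, -0.03, 0, 0],
    [1, 0, 0, 0, 0]
  ]
}}

```text
time: 14.15
tool_pos: [0.4168, -0.3108, 0.3191]
tool_rot: [-3.14, 0.002, 0.129]
contact_force: [0.4, 0.5, -0.0]
opening: 0.0918
grip_force: 0.0
```

>>> {"name": "send_rows", "arguments": {
  "targets": [
    [1, 0, 0, 0, 0],
    [1, 0, 0, 0, 0]
  ]
}}

```text
time: 14.35
tool_pos: [0.4176, -0.306, 0.3209]
tool_rot: [-3.141, 0.0, 0.134]
contact_force: [0.3, -0.0, -0.6]
opening: 0.0918
grip_force: 0.0
```

Run:
```python
from h import *
for n in('wrist','top'):
    o=observe();p,d=snap(n);W=wristW(d,o) if n=='wrist' else world(n,d)
    h=cv2.cvtColor(p,cv2.COLOR_RGB2HSV).astype(int);H,S,V=h[...,0],h[...,1],h[...,2]
    m=(W[...,2]>.038)&(W[...,2]<.052)&(W[...,0]<.56)&(W[...,0]>.3)&(W[...,1]<-.22)&(W[...,1]>-.4)
    y=W[m&(H>20)&(H<35)&(S>120)&(V>90)]
    if len(y):
        r=cv2.minAreaRect((y[:,:2]*1000).astype(np.float32));print(n,'yellow top',len(y),r,'z',np.median(y[:,2]))
        c=y[:,:2].mean(0);u,s,vt=np.linalg.svd(y[:,:2]-c);print(' pca yaw',np.arctan(vt[0,1]/vt[0,0]))
    a=W[(W[...,2]>.018)&(W[...,2]<.055)&(W[...,0]<.56)&(W[...,0]>.3)&(W[...,1]<-.22)&(W[...,1]>-.4)]
    if len(a):print(' all',len(a),cv2.minAreaRect((a[:,:2]*1000).astype(np.float32)))
    print(o['tool_pos'],o['tool_rot'])
    z=W[(abs(W[...,2]-.137)<.006)&(W[...,0]>.85)]
    print(' red cap visible',((S>150)&((H<5)|(H>172))).sum())
```

```text
wrist yellow top 1459 ((406.5882568359375, -309.68377685546875), (116.58599090576172, 35.966522216796875), 6.494376182556152) z 0.04495452585045234
 pca yaw 0.11874953136609871
 all 2795 ((423.5206298828125, -307.7562561035156), (150.66943359375, 35.966522216796875), 6.494376182556152)
[ 0.41760113 -0.30601891  0.32093496] [-3.14069847e+00  3.99587949e-04  1.34089624e-01]
 red cap visible 1001
top yellow top 344 ((409.1099853515625, -309.108642578125), (114.32943725585938, 37.62803268432617), 6.119207859039307) z 0.04433636569679389
 pca yaw 0.08918598732844923
 all 1081 ((425.7905578613281, -306.87689208984375), (150.33975219726562, 39.636558532714844), 7.017745494842529)
[ 0.41771218 -0.30576062  0.32125998] [-3.14124819e+00  4.79107426e-05  1.34753504e-01]
 red cap visible 673
```

>>> {"name": "send_rows", "arguments": {
  "targets": [
    [1, -0.001, -0.003, -0.03, -0.02],
    [1, 0, 0, -0.045, 0],
    [1, 0, 0, -0.045, 0],
    [1, 0, 0, -0.045, 0],
    [1, 0, 0, -0.045, 0]
  ]
}}

```text
time: 14.95
tool_pos: [0.4169, -0.3087, 0.1104]
tool_rot: [3.14, -0.001, 0.115]
contact_force: [0.5, -0.8, -1.1]
opening: 0.0923
grip_force: 0.0
```

>>> {"name": "send_rows", "arguments": {
  "targets": [
    [1, 0, 0, -0.04, 0],
    [1, 0, 0, -0.03, 0],
    [1, 0, 0, -0.02, 0],
    [1, 0, 0, 0, 0],
    [1, 0, 0, 0, 0]
  ]
}}

```text
time: 15.45
tool_pos: [0.4171, -0.3094, 0.022]
tool_rot: [3.141, -0.0, 0.115]
contact_force: [-0.5, 0.4, -0.5]
opening: 0.0919
grip_force: 0.0
```

Run:
```python
from h import *
o=observe();s,d=snap('wrist');W=wristW(d,o);print(o['tool_pos'],o['tool_rot'],o['contact_force'])
R=Ro.from_euler('xyz',o['tool_rot']).as_matrix();T=(W-o['tool_pos'])@R*1000
m=(T[...,0]>-15)&(T[...,0]<18)&(abs(T[...,1])>40)&(abs(T[...,1])<70)&(T[...,2]>-60)
q=T[m];print(len(q));
f=q[(W[m][:,2]>.004)];print('finger lowest tool z',np.sort(f[:,2])[-12:].round(1),'world z',np.sort(W[m][:,2])[:12].round(4))
```

```text
[ 0.41712192 -0.30936301  0.02201812] [ 3.14107261e+00 -3.88304961e-04  1.14802188e-01] [-0.51952025  0.389657   -0.50908492]
6389
finger lowest tool z [18. 18. 18. 18. 18. 18. 18. 18. 18. 18. 18. 18.] world z [-0.0015 -0.0015 -0.0012 -0.0012 -0.0012 -0.0012 -0.0011 -0.0011 -0.0011
 -0.0011 -0.0011 -0.001 ]
```

>>> {"name": "send_rows", "arguments": {
  "targets": [
    [1, 0, 0, -0.015, 0],
    [1, 0, 0, -0.012, 0],
    [1, 0, 0, -0.008, 0],
    [1, 0, 0, -0.003, 0],
    [1, 0, 0, 0, 0]
  ]
}}

```text
time: 16.0
tool_pos: [0.4165, -0.3096, -0.0169]
tool_rot: [-3.141, 0.0, 0.114]
contact_force: [0.5, 0.3, 0.7]
opening: 0.0916
grip_force: 0.0
```

>>> {"name": "send_rows", "arguments": {
  "targets": [
    [0, 0, 0, 0, 0],
    [0, 0, 0, 0, 0],
    [0, 0, 0, 0, 0],
    [0, 0, 0, 0, 0],
    [0, 0, 0, 0, 0]
  ],
  "grip_force": 25
}}

```text
time: 16.5
tool_pos: [0.4166, -0.3097, -0.0166]
tool_rot: [3.141, -0.0, 0.114]
contact_force: [-0.3, -0.3, -0.4]
opening: 0.0562
grip_force: 0.0
```

>>> {"name": "send_rows", "arguments": {
  "targets": [
    [0, 0, 0, 0, 0],
    [0, 0, 0, 0, 0],
    [0, 0, 0, 0, 0],
    [0, 0, 0, 0, 0],
    [0, 0, 0, 0, 0]
  ]
}}

```text
time: 17.0
tool_pos: [0.4166, -0.3097, -0.0167]
tool_rot: [3.141, 0.0, 0.114]
contact_force: [0.7, -0.4, 0.1]
opening: 0.0359
grip_force: 25.0
```

Gripped (35.9 mm). Lifting and going to a standoff to measure the cap.

>>> {"name": "send_rows", "arguments": {
  "targets": [
    [0, 0, 0, 0.01, 0],
    [0, 0, 0, 0.025, 0],
    [0, 0, 0.01, 0.04, -0.04],
    [0, 0.01, 0.03, 0.04, -0.04],
    [0, 0.01, 0.03, 0.04, -0.04]
  ]
}}

```text
time: 17.5
tool_pos: [0.4358, -0.2401, 0.1386]
tool_rot: [-3.141, 0.0, -0.01]
contact_force: [0.2, -0.8, -1.7]
opening: 0.0356
grip_force: 25.0
```

>>> {"name": "send_rows", "arguments": {
  "targets": [
    [0, 0.01, 0.03, 0.03, -0.03],
    [0, 0, 0.03, 0.02, 0],
    [0, 0, 0.01, 0, 0],
    [0, 0, 0, 0, 0],
    [0, 0, 0, 0, 0]
  ]
}}

```text
time: 18.0
tool_pos: [0.4455, -0.1712, 0.1858]
tool_rot: [-3.141, 0.002, -0.036]
contact_force: [0.1, -0.4, -3.3]
opening: 0.0358
grip_force: 25.0
```

>>> {"name": "send_rows", "arguments": {
  "targets": [
    [0, 0, 0, 0, 0]
  ]
}}

```text
time: 18.1
tool_pos: [0.4456, -0.1716, 0.1856]
tool_rot: [-3.141, 0.002, -0.037]
contact_force: [0.1, 0.1, -1.2]
opening: 0.036
grip_force: 25.0
```

```bash
cat > cap.py <<'E'
from h import *
def cap(o,W,p,name):
    h=cv2.cvtColor(p,cv2.COLOR_RGB2HSV).astype(int);H,S,V=h[...,0],h[...,1],h[...,2]
    red=((H<5)|(H>172))&(S>150)&(W[...,0]>.7)&(W[...,2]>.03)
    ys,xs=np.nonzero(red);q=W[red]
    if not len(q):print(name,'no cap');return
    print(name,len(q),'px',xs.min(),xs.max(),ys.min(),ys.max(),np.percentile(q,[2,50,98],axis=0).round(4).tolist())
    # face: points with z< .128 at front
    f=q[(q[:,2]<.125)]
    if len(f)>20:
        A=np.c_[f[:,1],f[:,2],np.ones(len(f))];g=np.linalg.lstsq(A,f[:,0],rcond=None)[0]
        k=abs(A@g-f[:,0])<.003;g=np.linalg.lstsq(A[k],f[k,0],rcond=None)[0];print(' face x at (-.17,.1)',(g@[-.17,.1,1]).round(4),'yaw',np.arctan(-g[0]).round(4),'tilt',g[1].round(3),k.sum(),'y rng',np.percentile(f[:,1],[1,99]).round(4))
    return
E
python3 - <<'E'
from cap import *
o=observe();p,d=snap('wrist');W=wristW(d,o);print(o['tool_pos'],o['tool_rot'],o['grip_force'],o['opening']);save('w10',p)
cap(o,W,p,'wrist')
# conveyor yaw: front upper edge of the frame, belt plane
b=(abs(W[...,2]-.137)<.005)&(W[...,0]>.86)
q=W[b];print('conv pts',len(q),q[:,:2].min(0),q[:,:2].max(0))
ys=np.arange(-.45,.1,.02)
for lab,f in(('min',np.min),):
    E=[(y,np.percentile(q[abs(q[:,1]-y)<.01][:,0],2)) for y in ys if (abs(q[:,1]-y)<.01).sum()>20];E=np.array(E);print(E.round(4).tolist())
# motor cylinder top: points between cap and conveyor
m=(W[...,0]>.775)&(W[...,0]<.83)&(abs(W[...,1]+.17)<.03)&(W[...,2]>.115)&(W[...,2]<.145)
r=W[m];print('motor',len(r))
from scipy.optimize import least_squares
if len(r)>30:
    s=least_squares(lambda a:np.hypot(r[:,1]-a[0]-a[1]*(r[:,0]-.76),r[:,2]-a[2])-a[3],[-.17,0,.1,.033],loss='soft_l1',f_scale=.001).x;print('cyl y@.76, slope, zc, r',s.round(4))
# thermometer in tool frame
R=Ro.from_euler('xyz',o['tool_rot']).as_matrix();T=(W-o['tool_pos'])@R*1000
k=(T[...,2]>-70)&(T[...,2]<-15)&(T[...,0]>15)&(T[...,0]<110)&(abs(T[...,1])<40)
t=T[k];print('therm front',len(t))
for x in range(20,100,8):
    u=t[(t[:,0]>x)&(t[:,0]<x+8)]
    if len(u)>5:print(x+4,len(u),'y',np.percentile(u[:,1],[3,97]).round(1),'ztop',np.percentile(u[:,2],3).round(1))
print('xmax',np.sort(t[:,0])[-5:])
E
```

```text
[ 0.44555091 -0.17162912  0.18557993] [-3.14096479e+00  2.09191890e-03 -3.73795696e-02] 24.98954951763153 0.03595715889518196
wrist no capTraceback (most recent call last):
  File "<stdin>", line 6, in <module>
    return umr_minimum(a, axis, None, out, keepdims, initial, where)
ValueError: zero-size array to reduction operation minimum which has no identity
```

View pics/w10.png

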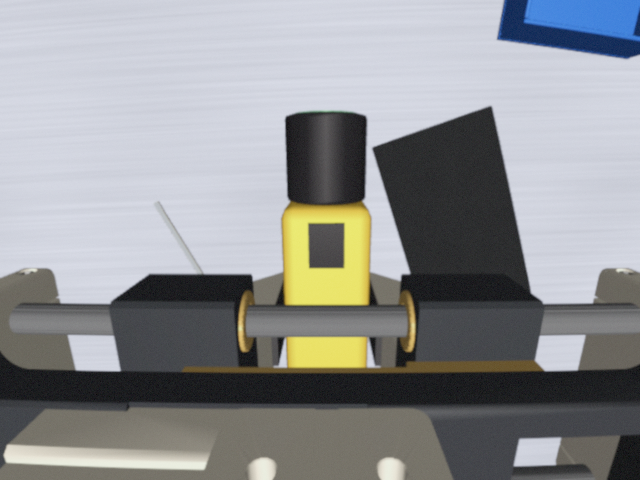

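The picture shows the thermometer held straight, with its nose up at (325,160) and its lens end at row 112. The cap is out of view, so I'll go higher to measure it.

>>> {"name": "send_rows", "arguments": {
  "targets": [
    [0, 0.01, 0, 0.04, 0],
    [0, 0.01, 0, 0.05, 0],
    [0, 0.01, 0, 0.05, 0],
    [0, 0, 0, 0.03, 0],
    [0, 0, 0, 0, 0]
  ]
}}

```text
time: 18.65
tool_pos: [0.4773, -0.1725, 0.3585]
tool_rot: [3.138, -0.007, -0.037]
contact_force: [0.4, -0.2, -2.0]
opening: 0.036
grip_force: 25.0
```

>>> {"name": "send_rows", "arguments": {
  "targets": [
    [0, 0, 0, 0, 0],
    [0, 0, 0, 0, 0]
  ]
}}

```text
time: 18.85
tool_pos: [0.475, -0.171, 0.3525]
tool_rot: [-3.14, 0.004, -0.037]
contact_force: [-0.9, 0.3, -2.0]
opening: 0.0359
grip_force: 25.0
```

Run:
```python
from cap import *
from scipy.optimize import least_squares
o=observe();p,d=snap('wrist');W=wristW(d,o);print(o['tool_pos'],o['tool_rot'])
cap(o,W,p,'wrist')
q=W[(abs(W[...,2]-.137)<.005)&(W[...,0]>.86)];print('conv',len(q))
m=(W[...,0]>.778)&(W[...,0]<.84)&(abs(W[...,1]+.17)<.03)&(W[...,2]>.115)&(W[...,2]<.145)
r=W[m];print('motor',len(r))
if len(r)>30:print('cyl',least_squares(lambda a:np.hypot(r[:,1]-a[0]-a[1]*(r[:,0]-.76),r[:,2]-a[2])-a[3],[-.17,0,.1,.033],loss='soft_l1',f_scale=.001).x.round(4))
R=Ro.from_euler('xyz',o['tool_rot']).as_matrix();T=(W-o['tool_pos'])@R*1000
k=(T[...,2]>-70)&(T[...,2]<-10)&(T[...,0]>15)&(T[...,0]<110)&(abs(T[...,1])<40);t=T[k]
for x in range(20,100,8):
    u=t[(t[:,0]>x)&(t[:,0]<x+8)&(t[:,2]<-30)]
    if len(u)>5:print(x+4,len(u),'y',np.percentile(u[:,1],[3,97]).round(1),'ztop',np.percentile(u[:,2],3).round(1))
print('xmax',np.sort(t[:,0])[-5:])
p,d=snap('top');w=world('top',d);cap(o,w,p,'top')
r=w[(w[...,0]>.778)&(w[...,0]<.84)&(abs(w[...,1]+.17)<.03)&(w[...,2]>.115)&(w[...,2]<.145)]
print('top cyl',len(r),least_squares(lambda a:np.hypot(r[:,1]-a[0]-a[1]*(r[:,0]-.76),r[:,2]-a[2])-a[3],[-.17,0,.1,.033],loss='soft_l1',f_scale=.001).x.round(4))
b=((w[...,2]>.12)&(w[...,2]<.145)&(w[...,0]>.86)&(abs(w[...,1]+.18)<.4)).astype(np.uint8)
n,l,st,_=cv2.connectedComponentsWithStats(b);c=w[l==1+st[1:,4].argmax()][:,:2]
print('conv rect',cv2.minAreaRect((c*1000).astype(np.float32)))
cc=c.mean(0);print('pca',(np.arctan2(*np.linalg.svd(c-cc,full_matrices=False)[2][0][::-1])))
```

```text
[ 0.47500169 -0.17097614  0.35247403] [-3.13984844  0.00393678 -0.0370322 ]
wrist no cap
conv 0
motor 0
24 1619 y [-18.1  14.9] ztop -64.0
32 1733 y [-18.1  14.8] ztop -64.3
40 1890 y [-18.   14.8] ztop -64.2
48 1805 y [-17.1  13.7] ztop -61.7
56 1621 y [-16.9  13.4] ztop -59.3
64 1689 y [-17.1  13.7] ztop -59.3
72 1780 y [-17.1  13.4] ztop -59.3
80 1536 y [-16.8  13.4] ztop -59.3
xmax [83.24566666 83.2610076  83.26340535 83.26361758 83.26890496]
top 304 px 264 532 97 163 [[0.7612, -0.2032, 0.0854], [0.7639, -0.171, 0.1235], [0.7765, -0.1409, 0.1372]]
 face x at (-.17,.1) 0.7649 yaw -0.1547 tilt 0.065 77 y rng [-0.2043 -0.0433]
top cyl 628 [-0.1743 -0.0236  0.1014  0.0314]
conv rect ((934.9267578125, -178.045166015625), (692.9467163085938, 150.74594116210938), 88.26911163330078)
pca -1.6052187818489398
```

The thermometer sits at lens x +83 mm, y −1.7 mm and axis 42.5 mm above the TCP. The cap face is at x 0.761, y −0.172, yaw −0.03. Moving to aim.

>>> {"name": "send_rows", "arguments": {
  "targets": [
    [0, 0, 0, -0.03, 0.007],
    [0, 0, 0.003, -0.045, 0],
    [0, 0, 0, -0.045, 0],
    [0, 0, 0, -0.045, 0],
    [0, 0.01, 0, -0.045, 0]
  ]
}}

```text
time: 19.45
tool_pos: [0.4843, -0.1674, 0.1425]
tool_rot: [-3.141, 0.002, -0.03]
contact_force: [-0.2, -0.6, -1.2]
opening: 0.0362
grip_force: 25.0
```

>>> {"name": "send_rows", "arguments": {
  "targets": [
    [0, 0.02, 0, -0.04, 0],
    [0, 0.02, 0, -0.025, 0],
    [0, 0.02, 0, -0.015, 0],
    [0, 0.015, 0, -0.005, 0],
    [0, 0.01, 0, 0, 0]
  ]
}}

```text
time: 19.95
tool_pos: [0.5703, -0.1672, 0.0575]
tool_rot: [-3.14, 0.004, -0.029]
contact_force: [-0.2, 0.8, -1.8]
opening: 0.0359
grip_force: 25.0
```

>>> {"name": "send_rows", "arguments": {
  "targets": [
    [0, 0.005, 0, 0, 0],
    [0, 0.003, 0, 0, 0],
    [0, 0, 0, 0, 0],
    [0, 0, 0, 0, 0]
  ]
}}

```text
time: 20.35
tool_pos: [0.5784, -0.1679, 0.0602]
tool_rot: [3.141, -0.0, -0.029]
contact_force: [-0.2, 0.3, -1.0]
opening: 0.036
grip_force: 25.0
```

Run:
```python
from cap import *
o=observe();p,d=snap('wrist');W=wristW(d,o);print(o['tool_pos'],o['tool_rot']);cap(o,W,p,'wrist')
for n in('top','side'):
    p,d=snap(n);w=world(n,d);cap(o,w,p,n)
    R=Ro.from_euler('xyz',o['tool_rot']).as_matrix()
    h=cv2.cvtColor(p,cv2.COLOR_RGB2HSV).astype(int)
    k=(w[...,0]>.615)&(w[...,0]<.69)&(abs(w[...,1]+.17)<.03)&(w[...,2]>.06)&(w[...,2]<.14);q=w[k]
    if len(q)>10:print(n,'nose',len(q),np.percentile(q,[2,50,98],axis=0).round(4).tolist())
```

```text
[ 0.57843151 -0.16788289  0.06021676] [ 3.14131346e+00 -1.45885832e-04 -2.92819959e-02]
wrist no cap
top 307 px 268 546 97 163 [[0.7614, -0.2038, 0.0864], [0.7641, -0.1714, 0.1231], [0.8685, -0.1419, 0.1375]]
 face x at (-.17,.1) 0.7639 yaw 0.0523 tilt 0.149 66 y rng [-0.4667 -0.1406]
side 194 px 297 310 176 195 [[0.7567, -0.1947, 0.0727], [0.7625, -0.1666, 0.1102], [0.7743, -0.1402, 0.1349]]
 face x at (-.17,.1) 0.7623 yaw -0.0629 tilt -0.08 94 y rng [-0.197  -0.1375]
```

>>> {"name": "send_rows", "arguments": {
  "targets": [
    [0, 0, -0.001, -0.002, 0],
    [0, 0, 0, 0, 0],
    [0, 0, 0, 0, 0],
    [0, 0, 0, 0, 0],
    [0, 0, 0, 0, 0]
  ]
}}

```text
time: 21.0
tool_pos: [0.5788, -0.1688, 0.0578]
tool_rot: [3.141, 0.0, -0.029]
contact_force: [0.5, 0.3, -1.8]
opening: 0.0356
grip_force: 25.0
```

>>> {"name": "send_rows", "arguments": {
  "targets": [
    [0, 0, 0, 0, 0],
    [0, 0, 0, 0, 0],
    [0, 0, 0, 0, 0],
    [0, 0, 0, 0, 0],
    [0, 0, 0, 0, 0]
  ]
}}

```text
time: 21.5
tool_pos: [0.5788, -0.1688, 0.0578]
tool_rot: [3.141, -0.0, -0.029]
contact_force: [-0.1, 0.1, -2.0]
opening: 0.0356
grip_force: 25.0
```

>>> {"name": "send_rows", "arguments": {
  "targets": [
    [0, 0, 0, 0, 0],
    [0, 0, 0, 0, 0],
    [0, 0, 0, 0, 0],
    [0, 0, 0, 0, 0],
    [0, 0, 0, 0, 0]
  ]
}}

```text
time: 22.0
tool_pos: [0.5788, -0.1688, 0.0578]
tool_rot: [3.141, -0.0, -0.029]
contact_force: [0.6, 0.5, -1.7]
opening: 0.036
grip_force: 25.0
```

>>> {"name": "send_rows", "arguments": {
  "targets": [
    [0, 0, 0, 0, 0],
    [0, 0, 0, 0, 0],
    [0, 0, 0, 0, 0],
    [0, 0, 0, 0, 0],
    [0, 0, 0, 0, 0]
  ]
}}

```text
time: 22.5
tool_pos: [0.5788, -0.1688, 0.0578]
tool_rot: [3.142, -0.0, -0.029]
contact_force: [0.4, 0.6, -1.9]
opening: 0.0361
grip_force: 25.0
```

>>> {"name": "send_rows", "arguments": {
  "targets": [
    [0, 0, 0, 0, 0],
    [0, 0, 0, 0, 0],
    [0, 0, 0, 0, 0],
    [0, 0, 0, 0, 0],
    [0, 0, 0, 0, 0]
  ]
}}

```text
time: 23.0
tool_pos: [0.5788, -0.1688, 0.0578]
tool_rot: [3.142, 0.0, -0.029]
contact_force: [0.1, 0.5, -2.3]
opening: 0.0357
grip_force: 25.0
```

>>> {"name": "send_rows", "arguments": {
  "targets": [
    [0, 0, 0, 0, 0],
    [0, 0, 0, 0, 0],
    [0, 0, 0, 0, 0],
    [0, 0, 0, 0, 0],
    [0, 0, 0, 0, 0]
  ]
}}

```text
time: 23.5
tool_pos: [0.5788, -0.1688, 0.0578]
tool_rot: [3.141, -0.0, -0.029]
contact_force: [-0.7, 0.7, -1.8]
opening: 0.0356
grip_force: 25.0
```

Held for over 2.5 s. Returning to the mat.

>>> {"name": "send_rows", "arguments": {
  "targets": [
    [0, -0.02, 0, 0.01, 0],
    [0, -0.035, 0, 0.02, 0],
    [0, -0.035, -0.02, 0.02, 0.03],
    [0, -0.035, -0.035, 0, 0.04],
    [0, -0.025, -0.035, 0, 0.04]
  ]
}}

```text
time: 24.0
tool_pos: [0.4273, -0.2593, 0.1088]
tool_rot: [3.14, -0.001, 0.084]
contact_force: [0.7, -0.1, -1.7]
opening: 0.0358
grip_force: 25.0
```

>>> {"name": "send_rows", "arguments": {
  "targets": [
    [0, -0.012, -0.03, 0, 0.033],
    [0, 0, -0.02, 0, 0],
    [0, 0, -0.001, -0.02, 0],
    [0, 0, 0, -0.03, 0],
    [0, 0, 0, -0.03, 0]
  ]
}}

```text
time: 24.5
tool_pos: [0.417, -0.3105, 0.0274]
tool_rot: [3.14, -0.001, 0.113]
contact_force: [-0.6, 0.3, -2.6]
opening: 0.0359
grip_force: 25.0
```

>>> {"name": "send_rows", "arguments": {
  "targets": [
    [0, 0, 0, -0.02, 0],
    [0, 0, 0, -0.01, 0],
    [0, 0, 0, 0, 0],
    [0, 0, 0, 0, 0]
  ]
}}

```text
time: 24.9
tool_pos: [0.4173, -0.3103, -0.0014]
tool_rot: [3.14, -0.001, 0.114]
contact_force: [-0.3, -0.6, -2.6]
opening: 0.0358
grip_force: 25.0
```

Touchdown is expected at TCP z = −0.0167, so I'll go down slowly.

>>> {"name": "send_rows", "arguments": {
  "targets": [
    [0, 0, 0, -0.006, 0],
    [0, 0, 0, -0.005, 0],
    [0, 0, 0, -0.002, 0],
    [0, 0, 0, 0, 0],
    [0, 0, 0, 0, 0]
  ]
}}

```text
time: 25.4
tool_pos: [0.4168, -0.3099, -0.0152]
tool_rot: [3.141, -0.0, 0.114]
contact_force: [0.8, 0.2, -2.7]
opening: 0.0357
grip_force: 25.0
```

>>> {"name": "send_rows", "arguments": {
  "targets": [
    [0, 0, 0, -0.001, 0],
    [0, 0, 0, -0.001, 0],
    [0, 0, 0, 0, 0]
  ]
}}

```text
time: 25.7
tool_pos: [0.4169, -0.31, -0.0167]
tool_rot: [3.141, -0.0, 0.114]
contact_force: [-0.5, 1.3, 3.6]
opening: 0.0359
grip_force: 25.0
```

Contact (+3.6 N). Releasing.

>>> {"name": "send_rows", "arguments": {
  "targets": [
    [0.6, 0, 0, 0, 0],
    [0.8, 0, 0, 0, 0],
    [0.9, 0, 0, 0, 0],
    [0.9, 0, 0, 0, 0],
    [0.9, 0, 0, 0, 0]
  ]
}}

```text
time: 26.2
tool_pos: [0.4168, -0.3098, -0.0173]
tool_rot: [3.142, 0.0, 0.114]
contact_force: [0.1, -0.7, -0.5]
opening: 0.0711
grip_force: 0.0
```

>>> {"name": "send_rows", "arguments": {
  "targets": [
    [0.9, 0, 0, 0, 0],
    [0.9, 0, 0, 0.01, 0],
    [0.9, 0, 0, 0.03, 0],
    [0.9, 0, 0, 0.04, 0],
    [0.9, 0, 0, 0.05, 0]
  ]
}}

```text
time: 26.7
tool_pos: [0.4159, -0.309, 0.1137]
tool_rot: [-3.139, 0.002, 0.114]
contact_force: [1.0, -0.8, -0.4]
opening: 0.0827
grip_force: 0.0
```

>>> {"name": "send_rows", "arguments": {
  "targets": [
    [0.9, 0, 0, 0.05, 0],
    [0.9, 0, 0, 0.05, 0],
    [0.9, 0, 0, 0.04, 0],
    [0.9, 0, 0, 0, 0],
    [0.9, 0, 0, 0, 0]
  ]
}}

```text
time: 27.2
tool_pos: [0.4168, -0.3099, 0.2541]
tool_rot: [3.14, -0.002, 0.114]
contact_force: [0.2, -0.0, 0.1]
opening: 0.0828
grip_force: 0.0
```

Run:
```python
from h import *
from scipy.optimize import least_squares
o=observe();p,d=snap('wrist');W=wristW(d,o);print(o['tool_pos'],o['contact_force'])
a=W[(W[...,2]>.018)&(W[...,2]<.055)&(W[...,0]<.56)&(W[...,0]>.3)&(W[...,1]<-.22)&(W[...,1]>-.4)]
print('therm',len(a),cv2.minAreaRect((a[:,:2]*1000).astype(np.float32)),'ztop',np.percentile(a[:,2],[90,99]))
p,d=snap('top');w=world('top',d);Hg=np.array([.4985,.2869]);yw=np.radians(3.4);C,Sn=np.cos(yw),np.sin(yw)
h=cv2.cvtColor(p,cv2.COLOR_RGB2HSV).astype(int);H,S,V=h[...,0],h[...,1],h[...,2]
L=np.stack([(w[...,0]-Hg[0])*C+(w[...,1]-Hg[1])*Sn,-(w[...,0]-Hg[0])*Sn+(w[...,1]-Hg[1])*C,w[...,2]-.08],-1)
near=(abs(L[...,0])<.04)&(abs(L[...,1])<.06)
q=L[near&(V<75)&(L[...,2]>.112)&(L[...,2]<.16)]
s=least_squares(lambda a:np.hypot(q[:,0]-a[0]-a[2]*q[:,1],q[:,2]-a[1])-.012,[0,.135,0],loss='soft_l1',f_scale=.002).x;print('bar',np.arctan2(s[0],s[1]).round(4))
def rep(n,m,b):
    k=np.zeros(m.shape,bool);k[b[1]:b[3],b[0]:b[2]]=1;print(n,np.median(w[m&k],0).round(4))
rep('can',w[...,2]>.14,(90,195,150,240));rep('bin',w[...,2]>.04,(450,180,535,240));rep('driver',((H<5)|(H>172))&(S>150),(310,310,360,370))
```

```text
[ 0.41684196 -0.30987206  0.25405437] [ 0.19548415 -0.02345919  0.07934781]
therm 3765 ((424.7982482910156, -307.48333740234375), (149.5741424560547, 35.81216812133789), 6.994387149810791) ztop [0.04648714 0.04766792]
bar -0.0418
can [0.6115 0.4537 0.1696]
bin [ 0.6609 -0.4283  0.0487]
driver [nan nan nan]
```

```bash
python3 -c "
from cell import hand_in
print(hand_in())"
```

```text
the job is handed in; nothing more can be done
None
```

The job is handed in at about 27 s of 56 s. The lever is lined up with the pointer within about 0.01 rad, the thermometer was held on the red cap about 100 mm away for 2.5 s, and it is back on the mat screen up. My last check showed the spray can unmoved. The bin read about 4 mm off its first position and the screwdriver was hidden by the arm; neither was touched as far as I could tell.

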